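Find the heavy side of the drying wheel

TASK

We are balancing the lacquer shop's small drying wheel. First drop the two steel balance pins, one into each bore of the wooden socket block, so they stand ready; then turn the wheel by hand, feel where its hidden heavy side is, and bring that side straight down. Finish still gripping the wheel, keeping it at rest with its heavy side down, and do not disturb the other things on the table.

Things in the scene. Friction and masses are not known exactly. Their poses are not given: they have to be found in the camera images.
- pin_a_mid (a point): bare steel balance pin, a plain cylinder 16 mm in diameter and 60 mm long, 90 g, at first standing upright on the table. This point is its centre, half-way up (30 mm above its foot); z runs along the pin, up at the start. The two pins are alike
- pin_b_mid (a point): bare steel balance pin, a plain cylinder 16 mm in diameter and 60 mm long, 90 g, at first standing upright on the table. This point is its centre, half-way up (30 mm above its foot); z runs along the pin, up at the start. The two pins are alike
- block_hole0 (a point): the mouth (centre, at the block's top face, 34 mm above the table) of one of the two round blind bores of the wooden socket block: 20 mm in diameter, 18 mm deep, z up. The block is a fixed pale wooden block of 60 x 120 x 34 mm; its bores lie 54 mm apart in a row along its long side (its y axis, given by this point's yaw), 27 mm either side of its middle
- block_hole1 (a point): the mouth (centre, at the block's top face, 34 mm above the table) of one of the two round blind bores of the wooden socket block: 20 mm in diameter, 18 mm deep, z up. The block is a fixed pale wooden block of 60 x 120 x 34 mm; its bores lie 54 mm apart in a row along its long side (its y axis, given by this point's yaw), 27 mm either side of its middle
- axle (a point): the centre of the drying wheel, on its axle, 150 mm above the table: an upright plain wooden disc, 200 mm in diameter, 24 mm thick, flat faces each with twelve alike small dark dots, on a level axle in a fixed wooden stand. This point's y axis is the axle, x is level in the wheel's plane, z up; it does not turn with the wheel. Each face has a steel hub, 40 mm across, standing out 12 mm
- rim_top (a point): the highest point of the wheel's rim, 100 mm straight above the axle, axes as the axle point's; fixed, it does not turn with the wheel. The rim here is free to be pinched across its flat faces from above. Inside the wheel a hidden metal weight of about 0.7 to 0.9 kg, 65 mm from the axle, makes one side heavy
- stand_foot (a point): centre of the underside of the wheel's fixed stand. Its foot is 180 mm (along x) by 130 mm, 14 mm high; its two posts, 34 mm wide along x, stand 39 to 53 mm either side of the wheel's middle plane and reach 16 mm above the axle. Greased bearings give the wheel a steady drag of about 0.6 N m, so it stays wherever it is left
- wheel (a joint): angle of the wheel, rad, grows as its top moves towards the axle point's +x; over a full turn is free either way. The heavy side is unrelated to this zero or the dots, differs each time, is never within 0.9 rad of the bottom at first, and is only felt: it adds to or takes from the drag 0.46 to 0.56 N m when level with the axle, nothing when straight above or below; lifting it is harder than lowering
- jar_at (a point): small closed amber glass jar with black lid, 52 mm across, 70 mm tall; not part of the job. This point is the centre of its underside
- bowl_at (a point): turned dark wooden bowl, 100 mm across, 55 mm tall; not part of the job. This point is the centre of its underside
- brush_at (a point): lacquer brush lying flat, about 160 mm long; not part of the job. This point is on its handle
- stone_at (a point): grey rubbing stone lying flat, 70 x 35 x 22 mm; not part of the job. This point is the centre of its underside
- ring_at (a point): brass ring lying flat, 60 mm across, 14 mm tall; not part of the job. This point is the centre of its underside
Mind the look-alikes: they are no part of the job. What is shaped like the part that bears axle but blue or white is not meant.

How it is judged:
On the way, in this order (a step that is already met when the one before it is completed fails the run):
1. both pins stand in the block, one in each bore, let go ((((horizontal distance between pin_a_mid and block_hole0 below 0.007 m and z of pin_a_mid in the frame of block_hole0 below 0.0165 m and angle between pin_a_mid's own z axis and vertical below 0.25 rad) and (horizontal distance between pin_b_mid and block_hole1 below 0.007 m and z of pin_b_mid in the frame of block_hole1 below 0.0165 m and angle between pin_b_mid's own z axis and vertical below 0.25 rad)) or ((horizontal distance between pin_a_mid and block_hole1 below 0.007 m and z of pin_a_mid in the frame of block_hole1 below 0.0165 m and angle between pin_a_mid's own z axis and vertical below 0.25 rad) and (horizontal distance between pin_b_mid and block_hole0 below 0.007 m and z of pin_b_mid in the frame of block_hole0 below 0.0165 m and angle between pin_b_mid's own z axis and vertical below 0.25 rad))) and contact force between the fingers and pin_a below 0.1 N and contact force between the fingers and pin_b below 0.1 N), for 0.2 s.
2. the gripper holds the wheel at rest with its heavy side down (height (world z) of core_c0 below 0.08851 m and contact force between the fingers and wheel above 4 N and angular speed of wheel below 0.15 rad/s), for 0.4 s.
At the end, for the whole second after the job is handed in: One pin stands, let go, in each bore (within 4.5 mm of its floor and 7 mm of its middle, leaning under 0.25 rad); the hidden weight is within 0.33 rad of straight below the axle, the wheel at rest (under 0.15 rad/s) and gripped with over 4 N (all of step 1 and all of step 2); the arm keeps its last pose, push and grip.
It fails at once if a bystander is moved more than 25 mm (distance of any of jar_at, bowl_at, brush_at, stone_at, ring_at from where it was at the start of the episode above 0.025 m).
It also fails if it takes over 72 s, if anything falls off the work surface, if the arm or the gripper's body presses on something with over 40 N, if the wrist force passes 120 N, or if a joint passes its speed limit or range.

ROBOT

A 6-joint arm with a two-finger parallel gripper is mounted at the origin on the work surface. World frame = base frame: x ahead of the robot, y to its left, z up, the work surface at z = 0. Lengths are in m, angles in rad, forces in N, time in s.
With the tool pointing down it reaches from about 0.35 to 0.85 m from the base axis. Payload 8.1 kg.
Tool frame: the origin (TCP) lies at the very end of the fingers, on their centre line; the grasp point (between the pads) lies 19 mm behind it; z points along the fingers, y is the direction in which the jaws open and shut (so a half turn about z gives the same grasp; the last joint's range is limited). The gripper opens to 85 mm and grips with 20 to 120 N. Pads are 22 mm wide; open, the fingers measure 114 mm over their backs; the gripper's body (76 mm by 85 mm) begins 54 mm behind the grasp point. The pads swing forward as they close: fully open they stand 13 mm farther back than shut.
Start: joints at [1.161, 0.13, 1.488, -0, 1.523, -0.085], TCP at [0.191, 0.569, 0.231] pointing down, gripper open.
Joint ranges: [-2.96, 2.96], [-0.89, 2.26], [0.02, 2.5], [-1.34, 4.48], [0, 2.73], [-2.66, 2.66]. Speed limits (rad/s): [2.39, 2.39, 2.79, 3.14, 3.14, 3.14].

INTERFACE

Orientations are given as a unit quaternion [x, y, z, w].
In Python, from bench import arm, optics gives the robot as it stands.
- The arm moves only by the tool play_rows, never from a script. Its argument "steps" is a list of rows, each a list of 3 entries, a list of its own where there are three numbers: the shift along the tool's x, y, z in units of 25 mm (1.0 is 25 mm), then the turn about the tool's z in units of 5 degrees (1.0 is 5 degrees), then the opening, from 0 (shut) to 1 (fully open). In form: [[[dx, dy, dz], twist, hand], ...]. A call has 1 to 12 rows; each row shifts and turns the commanded pose from where the row before left it, along the tool's axes as they then stand; what a row does not reach is not made up. A row lasts 1/12 s, in which the tool goes at most 41.7 mm and 7.16 degrees, less where a joint would pass 70% of its speed; a pose out of reach is approached as far as the arm can. A call is refused whole if a number of a shift passes 1 or a number of a turn 1, either way. A call with a gripper value outside its range is refused whole. The fingers move at their own pace and stop on an object; the grip force is fixed at half the most. Time passes only in rows, so rows that do not move let the fingers close. It gives the time, the measured TCP pose, the force and the opening at its end, in the units of the state.
- arm.read_state(): the state, without advancing time (a new reading comes with each control period).
- optics.get_image(name): name is "scene" or "top" or "wrist"; returns a dict with "pixels" (420x560x3 uint8, blue, green, red), "K" (3x3 intrinsics, pixels), "R" (3x3) and "t" (3): a world point X has camera coordinates R X + t; the wrist camera has in their place "mount" (4x4, takes a point from camera to tool coordinates, whose origin is the TCP and whose axes are the flange's). Camera axes: x right, y down, z forward; pixel columns grow to the right and rows downward; lengths in m; the calibration is good to about 2 mm. A picture is of the moment at which its call begins: read the wrist's pose just before it. There is no depth.
- arm.close_job(): hands the job in, once; it reports no verdict.
The state is a dict: "time": time; "qpos": joint angles; "joint_velocities": joint speeds; "joint_efforts": joint torques, N m; "ee_pos": TCP position; "tool_rot": TCP orientation; "force": force on the tool from outside, world axes, zero at the start; "moment": the same for the moment, N m; "finger_gap": opening from 0.0 (shut) to 1.0 (fully open).
Only numpy, scipy, OpenCV 4.12 (cv2) and the standard library are available. Lean on these libraries where they do the work, as an engineer would, in place of code of your own. Each camera call takes 0.05 s, during which the arm holds its last target.

## Working session

There is one attempt and no reset: what is moved stays moved. The work goes in short steps, Python scripts to look and compute and a tool call to move; the robot and the scene stay as the last step left them, time stands still between calls to the robot, and variables do not carry over. Pictures are saved under pics/ and viewed, and the job is handed in when it is done.

Besides the shell and the picture viewer there is one more tool, called by a JSON object that holds its "name" and its "arguments", one argument or row to a line. play_rows: Moves the arm, as the interface text tells. Its arguments: {"type":"object","properties":{"steps":{"type":"array","items":{"type":"array"}}},"required":["steps"]}

```bash
ls; mkdir -p pics; python3 - <<'E'
from bench import arm, optics
import cv2
print(arm.read_state())
for n in ["scene","top","wrist"]:
    d=optics.get_image(n); cv2.imwrite(f"pics/{n}0.png",d["pixels"])
    print(n,{k:(v.tolist() if hasattr(v,'tolist') else v) for k,v in d.items() if k!="pixels"})
E
```

```text
pics
{'time': 0.0, 'qpos': array([ 1.16062971e+00,  1.31198232e-01,  1.48926619e+00,  2.10969753e-05,
        1.52301277e+00, -8.53704684e-02]), 'joint_velocities': array([ 0.00111925, -0.00210227, -0.00043686,  0.00077337, -0.00121503,
        0.00075553]), 'joint_efforts': array([ 7.39658481e-04, -5.69394779e+01, -5.00558746e+01, -5.01318198e-05,
        1.42759213e-02,  1.87965850e-05]), 'ee_pos': array([0.19120373, 0.56813797, 0.23022949]), 'tool_rot': array([ 1.61685627e-01,  9.86841867e-01, -9.10910160e-04, -2.41297445e-04]), 'force': array([-0.24021647,  0.03388624,  0.44828184]), 'moment': array([ 0.01341809,  0.00661916, -0.02645942]), 'finger_gap': 1.0012023426023962}
scene {'K': [[442.2201854320631, 0.0, 276.46075383997055], [0.0, 442.2201854320631, 209.65476481645445], [0.0, 0.0, 1.0]], 'R': [[-0.4905204552892146, 0.8713368147225227, -0.012721566415720824], [0.5637080649354606, 0.3061399972069446, -0.7671450447189571], [-0.6645471393886067, -0.38347158619556176, -0.6413475205464507]], 't': [0.22210003898541117, -0.17648002071121027, 1.5876245575724373]}
top {'K': [[528.9746117524267, 0.0, 294.9681955651393], [0.0, 528.9746117524267, 206.3506816790277], [0.0, 0.0, 1.0]], 'R': [[-0.0067700204204402484, -0.9999473436043912, -0.007712123055844336], [-0.9961937375076877, 0.007414446503921257, -0.08685081078208051], [0.08690341865525823, 0.007094786928594298, -0.9961914774903802]], 't': [0.04673689805939595, 0.5421700259628902, 1.4378713969685148]}
wrist {'K': [[370.50946180111157, 0.0, 280.4492699661631], [0.0, 370.50946180111157, 209.29273995513083], [0.0, 0.0, 1.0]], 'mount': [[0.0005712059465277137, -0.9577532259082018, -0.28759073696174003, 0.07389702849133017], [0.999999649329714, 0.00037094654953137465, 0.0007508256143808874, -0.00029245083043771825], [-0.000612424862714666, -0.2875910649882702, 0.9577531019394807, -0.14234482649457667], [0.0, 0.0, 0.0, 1.0]]}
```

View pics/scene0.png

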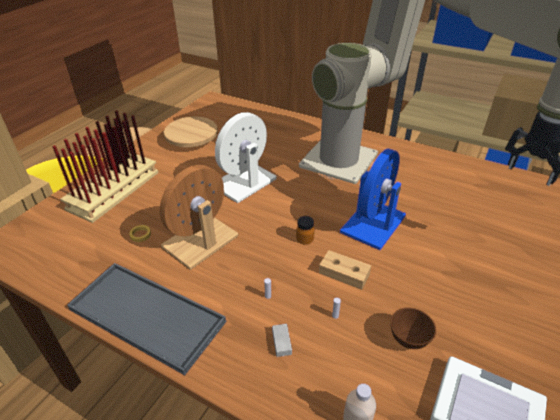

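View pics/top0.png

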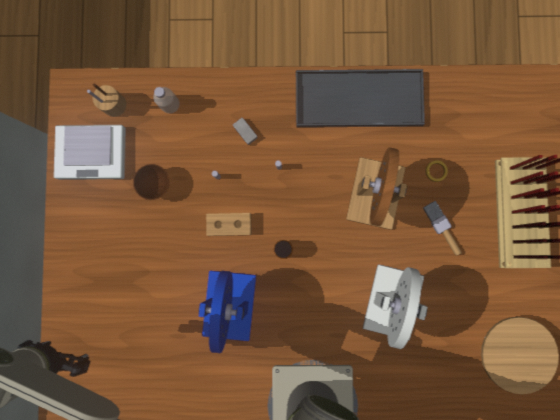

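View pics/wrist0.png

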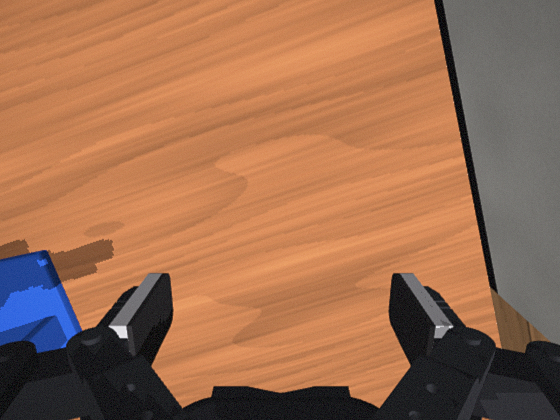

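The top view shows the pins near (215,175) and (278,164), the bores near (217,224) and (238,224), and the brown wheel near (385,190). I'll zoom in on these.

```bash
cat > h.py <<'E'
import numpy as np, cv2
from bench import arm, optics
from scipy.spatial.transform import Rotation as Ro
def grab(n):
    s=arm.read_state(); d=optics.get_image(n)
    if n=="wrist":
        M=d["mount"]; Rt=Ro.from_quat(s["tool_rot"]).as_matrix()
        Rc=Rt@M[:3,:3]; c=Rt@M[:3,3]+s["ee_pos"]
        d["R"]=Rc.T; d["t"]=-Rc.T@c
    return d
def ray(d,uv,z):
    c=-d["R"].T@d["t"]; v=d["R"].T@np.linalg.solve(d["K"],np.array([uv[0],uv[1],1.]))
    return c+v*(z-c[2])/v[2]
def proj(d,X):
    p=d["K"]@(d["R"]@np.asarray(X,float)+d["t"]); return p[:2]/p[2]
E
python3 - <<'E'
import sys; sys.path.insert(0,'.')
from h import *
t=grab("top"); s=grab("scene")
a=cv2.resize(t["pixels"][140:250,190:320],None,fx=6,fy=5.4,interpolation=cv2.INTER_CUBIC)
a=cv2.resize(t["pixels"][145:245,195:300],None,fx=6,fy=6,interpolation=cv2.INTER_CUBIC); cv2.imwrite("pics/t1.png",a)
b=cv2.resize(t["pixels"][140:240,335:425],None,fx=6,fy=6,interpolation=cv2.INTER_CUBIC); cv2.imwrite("pics/t2.png",b)
b=cv2.resize(s["pixels"][150:270,150:250],None,fx=5,fy=5,interpolation=cv2.INTER_CUBIC); cv2.imwrite("pics/s1.png",b)
b=cv2.resize(s["pixels"][230:330,250:380],None,fx=6,fy=6,interpolation=cv2.INTER_CUBIC); cv2.imwrite("pics/s2.png",b)
for uv,z in [((215,174),.06),((278,163),.06),((217,224),.034),((238,224),.034)]: print(uv,ray(t,uv,z))
E
```

```text
(215, 174) [0.62900911 0.25890627 0.06      ]
(278, 163) [0.65778859 0.08788527 0.06      ]
(217, 224) [0.49466334 0.25668662 0.034     ]
(238, 224) [0.49424978 0.19912158 0.034     ]
```

View pics/t1.png

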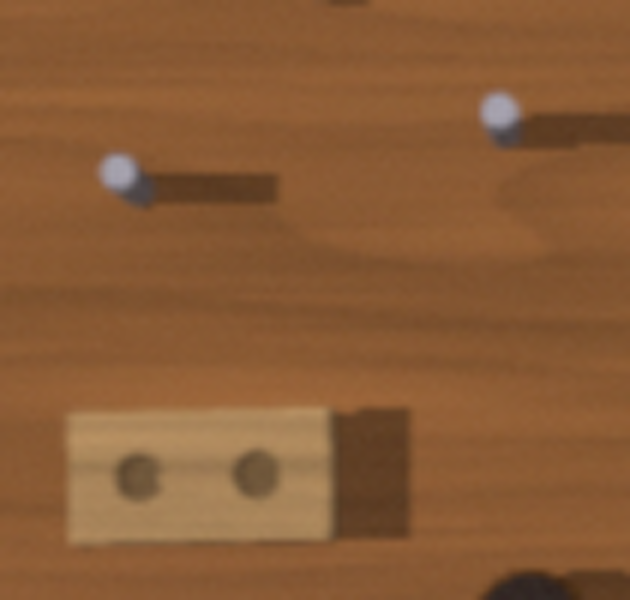

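View pics/t2.png

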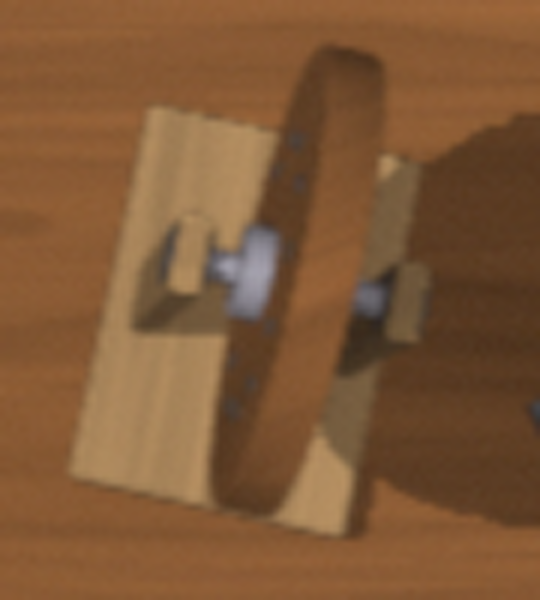

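View pics/s1.png

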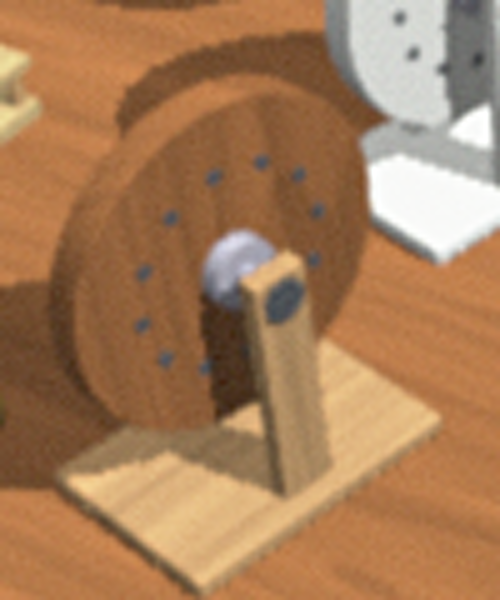

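View pics/s2.png

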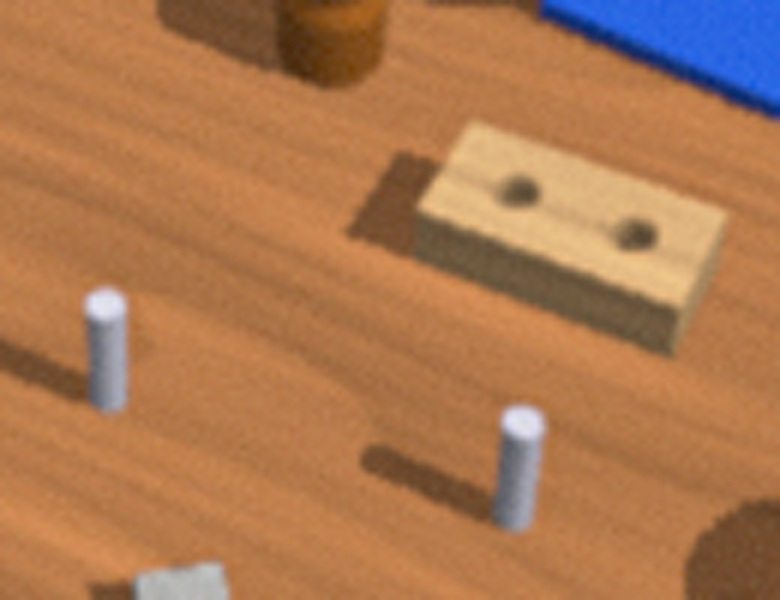

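```bash
python3 - <<'E'
import sys; sys.path.insert(0,'.')
from h import *
t=grab("top"); s=grab("scene")
T=lambda u,v,o=(195,145),k=6:(o[0]+(u+.5)/k-.5,o[1]+(v+.5)/k-.5)
np.set_printoptions(precision=4,suppress=True)
for n,uv,z in [("A",(119,172),.06),("B",(500,110),.06),("h",(139,476),.034),("h",(256,474),.034),("c",(68,412),.034),("c",(330,408),.034),("c",(335,540),.034),("c",(68,545),.034)]: print(n,ray(t,T(*uv),z))
for n,uv,z in [("A",(521,424),.06),("B",(106,303),.06),("h",(520,191),.034),("h",(636,236),.034),("c",(474,120),.034),("c",(728,212),.034),("c",(675,305),.034),("c",(417,212),.034)]: print("S",n,ray(s,T(*uv,(250,230),6),z))
o=(335,140)
f=[ray(t,T(*uv,o),.014) for uv in [(148,107),(72,475),(350,535),(424,160)]]
print("foot",np.array(f),np.mean(f,0)); 
for i in range(4): d=f[(i+1)%4]-f[i]; print(np.linalg.norm(d),np.arctan2(d[1],d[0]))
p=[ray(t,T(*uv,o),.166) for uv in [(193,257),(410,305)]]
print("post",p, (p[0]+p[1])/2, np.linalg.norm(p[1]-p[0]),np.arctan2(*(p[1]-p[0])[1::-1]))
# rim ends at z=.15: far (x+) & near
r=[ray(t,T(*uv,o),.15) for uv in [(352,55),(245,513)]]
print("rim",r,(r[0]+r[1])/2)
b=[ray(s,T(*uv,(150,150),5),.014) for uv in [(203,585),(440,420),(60,475)]]
print("Sfoot",b,np.linalg.norm(b[1]-b[0]),np.linalg.norm(b[2]-b[0]))
for n,uv in [("jar",(284,249)),("ring",(437,171)),("stone",(245,131)),("bowl",(151,182))]: print(n,ray(t,uv,.02))
E
```

```text
A [0.6311 0.2605 0.06  ]
B [0.658  0.0881 0.06  ]
h [0.4949 0.2546 0.034 ]
h [0.4954 0.2012 0.034 ]
c [0.5244 0.2873 0.034 ]
c [0.5254 0.1674 0.034 ]
c [0.4651 0.1651 0.034 ]
c [0.4636 0.2868 0.034 ]
S A [0.6284 0.2603 0.06  ]
S B [0.6528 0.0876 0.06  ]
S h [0.4908 0.2022 0.034 ]
S h [0.4913 0.2565 0.034 ]
S c [0.4604 0.1666 0.034 ]
S c [0.4591 0.2862 0.034 ]
S c [0.5199 0.2851 0.034 ]
S c [0.5238 0.168  0.034 ]
foot [[ 0.6796 -0.1381  0.014 ]
 [ 0.5078 -0.1     0.014 ]
 [ 0.4791 -0.2277  0.014 ]
 [ 0.6536 -0.2661  0.014 ]] [ 0.58  -0.183  0.014]
0.17603211786716985 2.923520521464567
0.1308840391827317 -1.7914909100425425
0.1786576798942985 -0.2167424709430219
0.1306659663121854 1.3701907439258236
post [array([ 0.5888, -0.138 ,  0.166 ]), array([ 0.568 , -0.2278,  0.166 ])] [ 0.5784 -0.1829  0.166 ] 0.09218136167448297 -1.7986508668777421
rim [array([ 0.6767, -0.2091,  0.15  ]), array([ 0.4827, -0.1599,  0.15  ])] [ 0.5797 -0.1845  0.15  ]
Sfoot [array([ 0.677 , -0.1381,  0.014 ]), array([ 0.508 , -0.0977,  0.014 ]), array([ 0.6489, -0.2613,  0.014 ])] 0.17383517740877966 0.12637269935955187
jar [0.4253 0.0739 0.02  ]
ring [ 0.6385 -0.3527  0.02  ]
stone [0.7562 0.1817 0.02  ]
bowl [0.6139 0.4437 0.02  ]
```

{"name": "play_rows", "arguments": {
  "steps": [
    [[0,0,0],1,1],
    [[0,0,0],1,1],
    [[0,0,0],1,1],
    [[0,0,0],1,1],
    [[0,0,0],1,1],
    [[0,0,0],1,1],
    [[0,0,0],1,1],
    [[0,0,0],1,1],
    [[0,0,0],1,1],
    [[0,0,0],1,1],
    [[0,0,0],1,1],
    [[0,0,0],1,1]
  ]
}}

```text
time: 1.35
ee_pos: [0.1915, 0.5686, 0.2312]
tool_rot: [0.635, 0.772, -0.0, 0.0]
force: [-0.1, -0.1, 0.9]
finger_gap: 1.001
```

{"name": "play_rows", "arguments": {
  "steps": [
    [[0,0,0],1,1],
    [[0,0,0],1,1],
    [[0,0,0],0.28,1],
    [[0,0,0],0,1]
  ]
}}

```text
time: 1.68
ee_pos: [0.1914, 0.5686, 0.2312]
tool_rot: [0.707, 0.707, -0.0, 0.0]
force: [0.3, -0.3, 0.1]
finger_gap: 0.999
```

{"name": "play_rows", "arguments": {
  "steps": [
    [[-0.68,0.975,0],0,1],
    [[-0.68,0.975,0],0,1],
    [[-0.68,0.975,0],0,1],
    [[-0.68,0.975,0],0,1],
    [[-0.68,0.975,0],0,1],
    [[-0.68,0.975,0],0,1],
    [[-0.68,0.975,0],0,1],
    [[-0.68,0.975,0],0,1],
    [[-0.68,0.975,0],0,1]
  ]
}}

```text
time: 2.43
ee_pos: [0.4119, 0.4146, 0.2314]
tool_rot: [0.706, 0.708, 0.0, 0.0]
force: [0.1, 0.1, -0.6]
finger_gap: 0.999
```

{"name": "play_rows", "arguments": {
  "steps": [
    [[-0.68,0.975,0],0,1],
    [[-0.68,0.975,0],0,1],
    [[-0.68,0.975,0],0,1],
    [[-0.68,0.975,0],0,1],
    [[-0.68,0.975,0],0,1],
    [[-0.68,0.975,0],0,1],
    [[-0.68,0.975,0],0,1],
    [[-0.68,0.975,0],0,1],
    [[-0.68,0.975,0],0,1],
    [[0,0,0],0,1],
    [[0,0,0],0,1]
  ]
}}

```text
time: 3.35
ee_pos: [0.6312, 0.2611, 0.2306]
tool_rot: [0.707, 0.707, -0.0, -0.0]
force: [-0.0, 0.3, -0.2]
finger_gap: 1.002
```

```bash
python3 - <<'E'
from h import *
w=grab("wrist"); cv2.imwrite("pics/w1.png",w["pixels"]); print(arm.read_state()["ee_pos"])
for p in [(.63,.2604,.06),(.655,.088,.06),(.493,.2555,.034),(.493,.2017,.034)]: print(proj(w,p))
E
```

```text
[0.63030083 0.26212787 0.23080159]
[280.00895911 187.16921479]
[305.01458116 355.21922897]
[133.98894025 185.78914739]
[140.22081424 239.38991678]
```

View pics/w1.png

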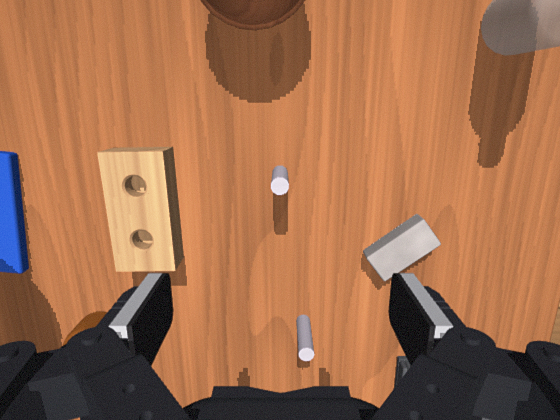

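{"name": "play_rows", "arguments": {
  "steps": [
    [[-0.06,0,1],0,1],
    [[0,0,1],0,1],
    [[0,0,1],0,1],
    [[0,0,1],0,1],
    [[0,0,1],0,1],
    [[0,0,1],0,1],
    [[0,0,1],0,1],
    [[0,0,0.5],0,1],
    [[0,0,0.5],0,1],
    [[0,0,0],0,1]
  ]
}}

```text
time: 4.23
ee_pos: [0.628, 0.2612, 0.0286]
tool_rot: [0.707, 0.708, -0.002, -0.001]
force: [0.8, 0.4, 0.2]
finger_gap: 1.0
```

```bash
python3 - <<'E'
from h import *
w=grab("wrist"); cv2.imwrite("pics/w2.png",w["pixels"]); print(arm.read_state()["ee_pos"])
E
```

```text
[0.6291594  0.26135712 0.03053497]
```

View pics/w2.png

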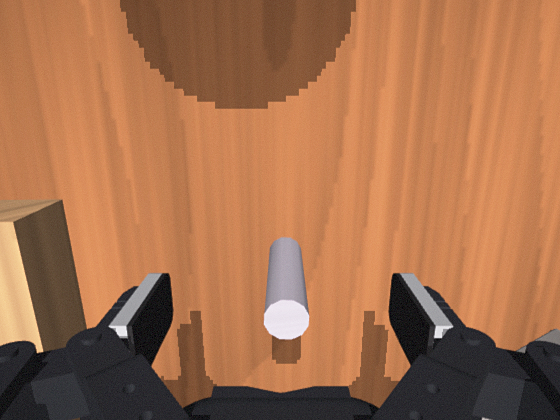

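{"name": "play_rows", "arguments": {
  "steps": [
    [[0,0.08,0],0,1],
    [[0,0,0],0,0],
    [[0,0,0],0,0],
    [[0,0,0],0,0],
    [[0,0,0],0,0],
    [[0,0,0],0,0],
    [[0,0,0],0,0],
    [[0,0,0],0,0],
    [[0,0,0],0,0],
    [[0,0,0],0,0]
  ]
}}

```text
time: 5.12
ee_pos: [0.6323, 0.2611, 0.0315]
tool_rot: [0.707, 0.707, 0.0, 0.0]
force: [-1.2, 0.4, 2.8]
finger_gap: 0.167
```

```bash
python3 - <<'E'
from h import *
w=grab("wrist"); cv2.imwrite("pics/w3.png",w["pixels"]); print(arm.read_state()["ee_pos"])
E
```

```text
[0.63227444 0.26109578 0.03155867]
```

View pics/w3.png

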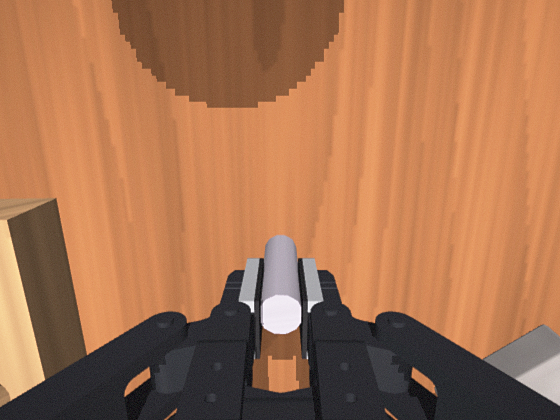

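```bash
python3 - <<'E'
from h import *
w=grab("wrist"); s=arm.read_state()
e=s["ee_pos"]; print(e,s["finger_gap"],s["force"])
for d in (-.004,-.002,0,.002): print(d,proj(w,e+[0,d,.06-e[2]]),proj(w,e+[0,d,-e[2]]))
E
```

```text
[0.63226909 0.26110838 0.03153078] 0.1644616600508269 [-1.10373162 -0.64498705  2.99948385]
-0.004 [282.00123504 325.75675946] [281.55694692 256.45178298]
-0.002 [282.01024659 320.84033351] [281.56184966 252.82481581]
0 [282.01933776 315.88047525] [281.56678244 249.17562094]
0.002 [282.02850959 310.87660662] [281.57174555 245.50399341]
```

{"name": "play_rows", "arguments": {
  "steps": [
    [[0,0,-1],0,0],
    [[0,0,-1],0,0],
    [[0,0,-1],0,0],
    [[0,-0.925,0],0,0],
    [[0,-0.925,0],0,0],
    [[0,-0.925,0],0,0],
    [[0,-0.925,0],0,0],
    [[-0.12,-0.925,0],0,0],
    [[-0.12,-0.925,0],0,0],
    [[0,0,0],0,0],
    [[0,0,0],0,0]
  ]
}}

```text
time: 6.13
ee_pos: [0.4922, 0.255, 0.1058]
tool_rot: [0.707, 0.707, -0.0, -0.0]
force: [0.2, -1.0, -1.0]
finger_gap: 0.17
```

```bash
python3 - <<'E'
from h import *
w=grab("wrist"); cv2.imwrite("pics/w4.png",w["pixels"]); print(arm.read_state()["ee_pos"])
for p in [(.4935,.2558,.034),(.494,.202,.034)]: print(proj(w,p))
E
```

```text
[0.49342858 0.2551607  0.10631968]
[283.63208091 222.13321767]
[284.10466246 300.38530847]
```

View pics/w4.png

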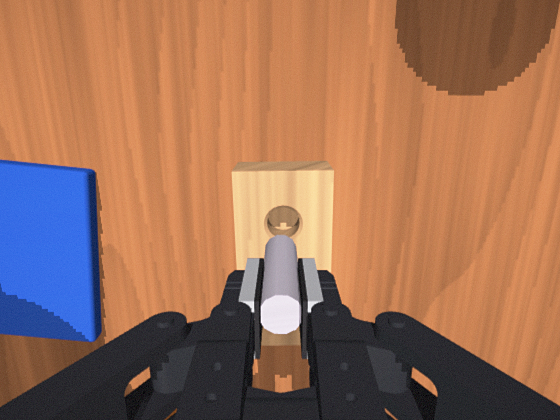

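{"name": "play_rows", "arguments": {
  "steps": [
    [[0,0,0.5],0,0],
    [[0,0,0.5],0,0],
    [[0,0,0.3],0,0],
    [[0,0,0.2],0,0],
    [[0,0,0.2],0,0],
    [[0,0,0.2],0,0],
    [[0,0,0],0,0]
  ]
}}

```text
time: 6.77
ee_pos: [0.4928, 0.2548, 0.0573]
tool_rot: [0.707, 0.707, -0.001, -0.0]
force: [0.7, 0.5, -1.7]
finger_gap: 0.165
```

```bash
python3 - <<'E'
from h import *
w=grab("wrist"); cv2.imwrite("pics/w5.png",w["pixels"]); s=arm.read_state(); print(s["ee_pos"],s["force"],s["moment"])
E
```

```text
[0.493051   0.25492223 0.05809783] [-0.20282736 -0.14477998 -0.38763038] [-0.02407294  0.00276667  0.01697654]
```

View pics/w5.png

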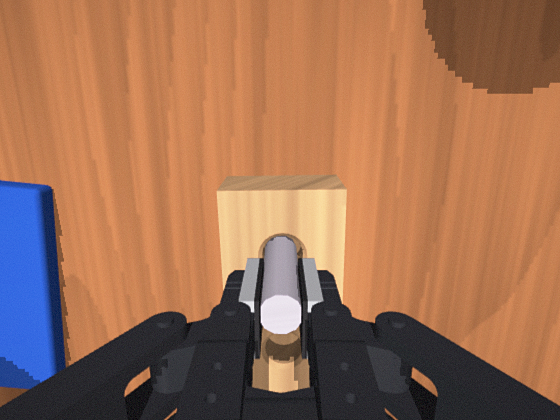

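{"name": "play_rows", "arguments": {
  "steps": [
    [[0,0,0.17],0,0],
    [[0,0,0.17],0,0],
    [[0,0,0.04],0,0],
    [[0,0,0],0,0],
    [[0,0,0],0,0.25],
    [[0,0,0],0,0.35],
    [[0,0,0],0,0.5],
    [[0,0,0],0,0.6],
    [[0,0,0],0,0.6]
  ]
}}

```text
time: 7.57
ee_pos: [0.4936, 0.2552, 0.0495]
tool_rot: [0.707, 0.707, 0.0, 0.0]
force: [0.0, 0.4, 0.1]
finger_gap: 0.599
```

{"name": "play_rows", "arguments": {
  "steps": [
    [[0,0,-1],0,0.8],
    [[0,0,-1],0,0.8],
    [[0,0,-1],0,1],
    [[0,0,-1],0,1],
    [[-1,0,0],0,1],
    [[-1,0,0],0,1],
    [[0,0,0],0,1]
  ]
}}

```text
time: 8.15
ee_pos: [0.4939, 0.2022, 0.15]
tool_rot: [0.708, 0.707, -0.0, 0.001]
force: [-0.7, -0.1, -0.6]
finger_gap: 1.0
```

```bash
python3 - <<'E'
from h import *
w=grab("wrist"); cv2.imwrite("pics/w6.png",w["pixels"]); s=arm.read_state(); print(s["ee_pos"],s["force"])
for p in [(.4935,.2558,.076),(.494,.202,.034)]: print(proj(w,p))
E
```

```text
[0.49364658 0.20360124 0.14965667] [ 0.01553558  0.80105437 -0.25232811]
[280.58035618 133.68787595]
[281.26797475 203.70852875]
```

View pics/w6.png

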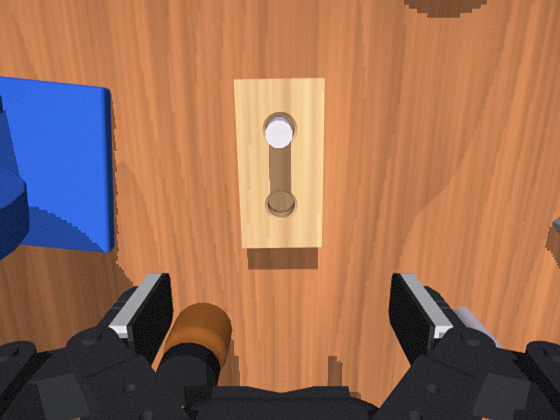

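{"name": "play_rows", "arguments": {
  "steps": [
    [[-0.66,0.92,0],0,1],
    [[-0.66,0.92,0],0,1],
    [[-0.66,0.92,0],0,1],
    [[-0.66,0.92,0],0,1],
    [[-0.66,0.92,0],0,1],
    [[-0.66,0.92,0],0,1],
    [[-0.66,0.92,0],0,1],
    [[0,0,0],0,1],
    [[0,0,0],0,1]
  ]
}}

```text
time: 8.95
ee_pos: [0.6549, 0.0891, 0.1483]
tool_rot: [0.708, 0.706, -0.0, -0.0]
force: [-0.5, 0.4, 0.1]
finger_gap: 0.997
```

```bash
python3 - <<'E'
from h import *
w=grab("wrist"); cv2.imwrite("pics/w7.png",w["pixels"]); s=arm.read_state(); print(s["ee_pos"],s["force"])
for p in [(.655,.088,.06),(.655,.09,.06),(.656,.088,.06)]: print(proj(w,p))
print(ray(w,(280,195),.06))
E
```

```text
[0.65417169 0.08995741 0.14843769] [-0.40765255  0.76525674 -1.16700545]
[281.64608699 216.94958218]
[281.64507238 214.03135217]
[283.17530549 216.94852209]
[0.65394737 0.10281485 0.06      ]
```

View pics/w7.png

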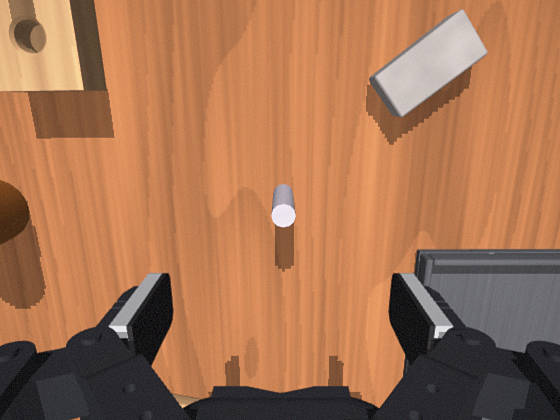

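{"name": "play_rows", "arguments": {
  "steps": [
    [[0,0.08,0.9],0,1],
    [[0,0,0.9],0,1],
    [[0,0,0.9],0,1],
    [[0,0,0.9],0,1],
    [[0,0,0.7],0,1],
    [[0,0,0.4],0,1],
    [[0,0,0],0,1],
    [[0,0,0],0,1]
  ]
}}

```text
time: 9.67
ee_pos: [0.6557, 0.0904, 0.0319]
tool_rot: [0.707, 0.707, -0.0, -0.0]
force: [-0.7, 0.3, 0.1]
finger_gap: 1.002
```

```bash
python3 - <<'E'
from h import *
w=grab("wrist"); cv2.imwrite("pics/w8.png",w["pixels"]); s=arm.read_state(); e=s["ee_pos"];print(e,s["force"])
print(proj(w,e+[0,0,.06-e[2]]))
E
```

```text
[0.65682346 0.09023163 0.03308707] [-0.06255361 -0.40879848 -0.14585661]
[284.99305241 315.79354937]
```

View pics/w8.png

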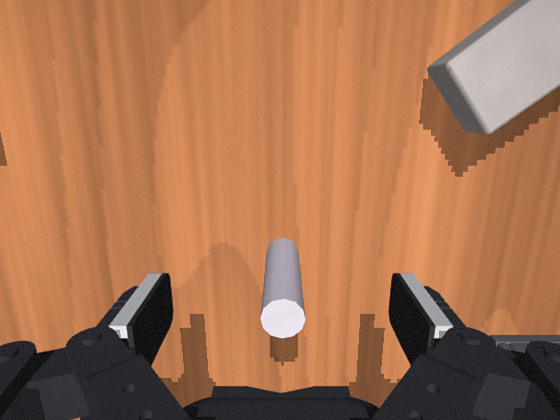

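Pin B is centred at (283,318). Closing on it.

{"name": "play_rows", "arguments": {
  "steps": [
    [[-0.04,0,0.04],0,1],
    [[0,0,0],0,0],
    [[0,0,0],0,0],
    [[0,0,0],0,0],
    [[0,0,0],0,0],
    [[0,0,0],0,0],
    [[0,0,0],0,0],
    [[0,0,0],0,0],
    [[0,0,0],0,0],
    [[0,0,0],0,0]
  ]
}}

```text
time: 10.55
ee_pos: [0.6566, 0.0886, 0.0311]
tool_rot: [0.707, 0.707, 0.0, 0.0]
force: [0.3, 0.0, 1.2]
finger_gap: 0.166
```

```bash
python3 - <<'E'
from h import *
w=grab("wrist"); cv2.imwrite("pics/w9.png",w["pixels"][200:400,180:400]); s=arm.read_state(); e=s["ee_pos"];print(e,s["force"],s["finger_gap"])
print(proj(w,e+[0,0,.06-e[2]])-[180,200])
E
```

```text
[0.65662556 0.08856133 0.03105219] [ 0.42869897 -0.01470017  2.59989103] 0.16599216442098524
[102.04273943 116.71074045]
```

View pics/w9.png

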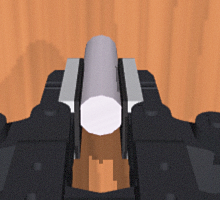

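{"name": "play_rows", "arguments": {
  "steps": [
    [[0,0,-1],0,0],
    [[0,0,-1],0,0],
    [[0,0,-1],0,0],
    [[0.645,-0.93,0],0,0],
    [[0.645,-0.93,0],0,0],
    [[0.645,-0.93,0],0,0],
    [[0.645,-0.93,0],0,0],
    [[0.645,-0.93,0],0,0],
    [[0.645,-0.93,0],0,0],
    [[0.645,-0.93,0],0,0],
    [[0,0,0],0,0],
    [[0,0,0],0,0]
  ]
}}

```text
time: 11.6
ee_pos: [0.4923, 0.2022, 0.1054]
tool_rot: [0.706, 0.708, -0.0, -0.0]
force: [-0.1, 0.2, -1.3]
finger_gap: 0.166
```

```bash
python3 - <<'E'
from h import *
w=grab("wrist"); cv2.imwrite("pics/w10.png",w["pixels"]); print(arm.read_state()["ee_pos"])
for p in [(.4935,.2558,.034),(.494,.202,.034)]: print(proj(w,p))
E
```

```text
[0.49339929 0.2016707  0.10573452]
[283.88329719 134.27704231]
[284.23578971 223.93080696]
```

View pics/w10.png

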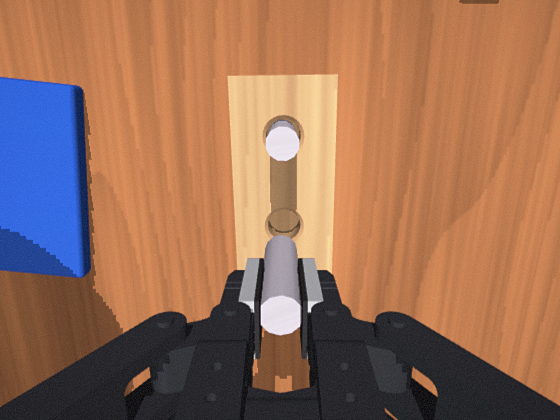

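{"name": "play_rows", "arguments": {
  "steps": [
    [[0,0.02,0.5],0,0],
    [[0,0,0.5],0,0],
    [[0,0,0.3],0,0],
    [[0,0,0.2],0,0],
    [[0,0,0.2],0,0],
    [[0,0,0.2],0,0],
    [[0,0,0],0,0]
  ]
}}

```text
time: 12.23
ee_pos: [0.4935, 0.2011, 0.0569]
tool_rot: [0.707, 0.707, -0.001, -0.0]
force: [-0.7, -0.4, -0.9]
finger_gap: 0.171
```

{"name": "play_rows", "arguments": {
  "steps": [
    [[0,0,0.17],0,0],
    [[0,0,0.17],0,0],
    [[0,0,0.02],0,0],
    [[0,0,0],0,0]
  ]
}}

```text
time: 12.57
ee_pos: [0.4939, 0.2014, 0.049]
tool_rot: [0.707, 0.707, -0.0, -0.0]
force: [0.1, 0.7, -1.5]
finger_gap: 0.165
```

{"name": "play_rows", "arguments": {
  "steps": [
    [[0,0,0],0,0.25],
    [[0,0,0],0,0.35],
    [[0,0,0],0,0.5],
    [[0,0,0],0,0.6],
    [[0,0,0],0,0.6],
    [[0,0,-1],0,0.8],
    [[0,0,-1],0,0.8],
    [[0,0,-1],0,1],
    [[0,0,-1],0,1],
    [[-1,0,-1],0,1],
    [[-1,0,-1],0,1],
    [[0,0,-1],0,1]
  ]
}}

```text
time: 13.57
ee_pos: [0.494, 0.1484, 0.2256]
tool_rot: [0.708, 0.707, -0.001, 0.001]
force: [-0.1, 0.8, -0.2]
finger_gap: 0.999
```

```bash
python3 - <<'E'
from h import *
w=grab("wrist"); cv2.imwrite("pics/w11.png",w["pixels"]); s=arm.read_state(); print(s)
for p in [(.4935,.2558,.076),(.494,.202,.076)]: print(proj(w,p))
E
```

```text
{'time': 13.6167, 'qpos': array([ 1.95389936e-01, -9.85694765e-02,  1.71886048e+00, -5.58923544e-04,
        1.51337171e+00,  1.97619839e-01]), 'joint_velocities': array([ 0.02797074,  0.00710125, -0.00799629,  0.01795718, -0.1042145 ,
        0.02676344]), 'joint_efforts': array([ -1.61701173, -29.16980267, -31.93685889,  -0.43538732,
        -0.06595159,  -0.53078268]), 'ee_pos': array([0.49652039, 0.15025445, 0.23171617]), 'tool_rot': array([0.70787859, 0.70632294, 0.00314208, 0.00243436]), 'force': array([0.81326111, 0.73852021, 4.24568946]), 'moment': array([ 0.02377076, -0.07139837, -0.04510301]), 'finger_gap': 1.0008078965861178}
[280.38556192  48.74165799]
[281.11231937 124.43434979]
```

View pics/w11.png

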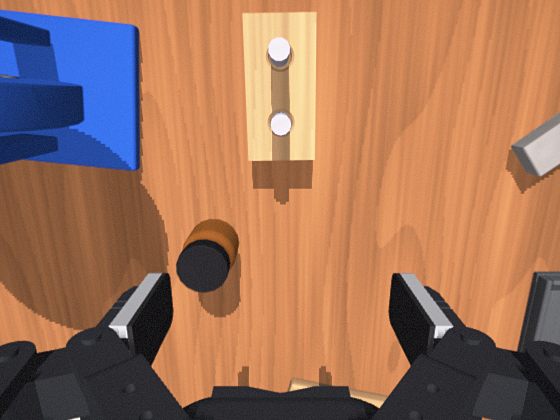

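{"name": "play_rows", "arguments": {
  "steps": [
    [[0,0,-1],0,1],
    [[0,0,-1],0,1],
    [[-0.7,0.2,-0.6],0,1],
    [[-0.9,0.2,-0.2],0,1],
    [[-0.9,0.25,-0.2],0,1],
    [[-1,0.25,0],0,1],
    [[-1,0.25,0],0,1],
    [[-1,0.25,0],0,1],
    [[-1,0.25,0],0,1],
    [[-1,0.25,0],0,1],
    [[-1,0.25,0],0,1],
    [[-1,0.25,0],0,1]
  ]
}}

```text
time: 14.62
ee_pos: [0.5543, -0.0872, 0.2992]
tool_rot: [0.707, 0.707, 0.0, 0.0]
force: [0.3, 1.0, 0.4]
finger_gap: 1.002
```

{"name": "play_rows", "arguments": {
  "steps": [
    [[-1,0.3,0],0,1],
    [[-1,0.3,0],0,1],
    [[-1,0.3,0],0,1],
    [[-0.5,0.2,0],0,1],
    [[0,0,0],-1,1],
    [[0,0,0],-1,1],
    [[0,0,0],-1,1],
    [[0,0,0],-1,1],
    [[0,0,0],-1,1],
    [[0,0,0],-1,1],
    [[0,0,0],-1,1],
    [[0,0,0],-1,1]
  ]
}}

```text
time: 15.62
ee_pos: [0.5817, -0.1728, 0.2992]
tool_rot: [0.421, 0.907, 0.0, -0.0]
force: [0.9, 0.1, 0.7]
finger_gap: 0.994
```

{"name": "play_rows", "arguments": {
  "steps": [
    [[0,0,0],-1,1],
    [[0,0,0],-1,1],
    [[0,0,0],-1,1],
    [[0,0,0],-1,1],
    [[0,0,0],-1,1],
    [[0,0,0],-1,1],
    [[0,0,0],-1,1],
    [[0,0,0],-0.48,1],
    [[0,0,0],0,1],
    [[0,0,0],0,1]
  ]
}}

```text
time: 16.45
ee_pos: [0.5817, -0.173, 0.2992]
tool_rot: [0.11, 0.994, 0.0, -0.0]
force: [-0.4, 0.2, 0.0]
finger_gap: 1.002
```

```bash
python3 - <<'E'
from h import *
w=grab("wrist"); cv2.imwrite("pics/w12.png",w["pixels"]); s=arm.read_state(); print(s)
t=grab("top"); cv2.imwrite("pics/t12.png",t["pixels"])
ax=np.array([.579,-.184,.15])
for off in (-.012,.012):
  for X in (-.06,0,.06):
    c,sn=np.cos(-.22),np.sin(-.22)
    print(off,X,proj(w,ax+np.array([c,sn,0])*X+np.array([-sn,c,0])*off+[0,0,np.sqrt(.01-X*X)]))
print(Ro.from_quat(s["tool_rot"]).as_matrix())
E
```

```text
{'time': 16.5, 'qpos': array([-3.73836984e-01,  1.31221771e-01,  1.36465458e+00,  1.78000947e-04,
        1.64584196e+00, -1.72306660e+00]), 'joint_velocities': array([-0.00062341,  0.00039114, -0.00051844,  0.00080608, -0.00083928,
       -0.00364863]), 'joint_efforts': array([ 2.72851362e-02, -5.75768495e+01, -5.06852424e+01,  6.88109809e-03,
        2.27022756e-03, -1.03180355e-01]), 'ee_pos': array([ 0.58166362, -0.17310917,  0.29922151]), 'tool_rot': array([ 1.10550259e-01,  9.93870529e-01,  1.02034774e-04, -3.75895803e-05]), 'force': array([-1.00091909,  0.38213512, -0.08437922]), 'moment': array([-0.02609381, -0.04846064,  0.01075778]), 'finger_gap': 0.9999155794571226}
-0.012 -0.06 [238.59916803 123.73413233]
-0.012 0 [238.32332127 237.39294237]
-0.012 0.06 [244.72330374 312.63903048]
0.012 -0.06 [281.65076979 123.6994098 ]
0.012 0 [281.77541196 237.34845872]
0.012 0.06 [281.61261809 312.59596024]
[[-9.75557278e-01  2.19745296e-01 -5.21584108e-05]
 [ 2.19745281e-01  9.75557260e-01  2.11129785e-04]
 [ 9.72782935e-05  1.94507633e-04 -9.99999976e-01]]
```

View pics/w12.png

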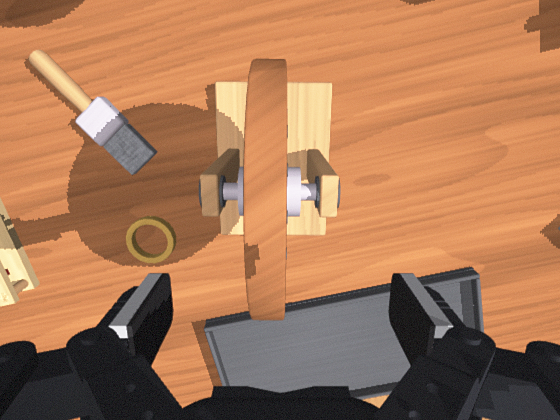

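```bash
python3 - <<'E'
from h import *
w=grab("wrist"); p=w["pixels"]
cv2.imwrite("pics/w13.png",cv2.resize(p[50:330,190:350],None,fx=2.1,fy=2.1,interpolation=cv2.INTER_CUBIC))
hsv=cv2.cvtColor(p,cv2.COLOR_BGR2HSV)
for v in (100,124,150,237,260,290,300): print(v,[(u,)+tuple(int(c) for c in p[v,u]) for u in range(238,294,3)])
E
```

```text
100 [(238, 158, 216, 248), (241, 157, 215, 249), (244, 154, 212, 248), (247, 77, 118, 186), (250, 87, 134, 207), (253, 91, 135, 204), (256, 86, 133, 201), (259, 88, 135, 203), (262, 93, 137, 209), (265, 87, 135, 207), (268, 86, 132, 202), (271, 86, 131, 203), (274, 88, 133, 205), (277, 88, 132, 202), (280, 81, 125, 192), (283, 82, 126, 193), (286, 84, 132, 203), (289, 165, 224, 252), (292, 152, 211, 246)]
124 [(238, 163, 220, 250), (241, 165, 224, 251), (244, 153, 210, 251), (247, 84, 132, 202), (250, 91, 137, 210), (253, 93, 142, 217), (256, 96, 145, 220), (259, 89, 142, 219), (262, 93, 144, 221), (265, 96, 145, 221), (268, 93, 145, 222), (271, 96, 146, 222), (274, 93, 140, 218), (277, 90, 141, 216), (280, 92, 142, 218), (283, 93, 141, 219), (286, 96, 146, 224), (289, 164, 223, 252), (292, 154, 215, 247)]
150 [(238, 56, 72, 90), (241, 107, 149, 193), (244, 64, 92, 136), (247, 101, 155, 230), (250, 99, 155, 228), (253, 96, 150, 225), (256, 99, 150, 224), (259, 100, 152, 226), (262, 97, 149, 225), (265, 97, 147, 225), (268, 90, 141, 218), (271, 98, 148, 222), (274, 100, 150, 224), (27
[... 1043 characters left out ...]
, (253, 85, 127, 191), (256, 85, 128, 194), (259, 87, 132, 199), (262, 85, 133, 203), (265, 88, 133, 202), (268, 85, 128, 203), (271, 88, 133, 210), (274, 92, 137, 211), (277, 92, 140, 211), (280, 86, 132, 201), (283, 82, 130, 201), (286, 95, 143, 218), (289, 93, 144, 219), (292, 94, 145, 220)]
300 [(238, 93, 140, 216), (241, 91, 138, 213), (244, 89, 135, 205), (247, 77, 115, 181), (250, 80, 128, 195), (253, 86, 132, 201), (256, 82, 126, 192), (259, 82, 124, 186), (262, 85, 125, 189), (265, 79, 122, 191), (268, 85, 129, 193), (271, 83, 125, 192), (274, 83, 131, 200), (277, 88, 135, 207), (280, 87, 135, 206), (283, 89, 134, 210), (286, 94, 146, 224), (289, 96, 150, 228), (292, 101, 155, 232)]
```

View pics/w13.png

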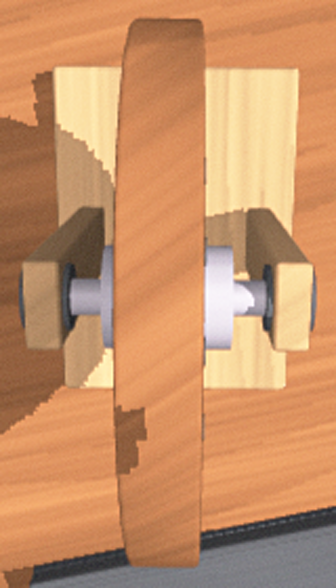

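```bash
python3 - <<'E'
from h import *
w=grab("wrist")
a=ray(w,(190+49/2.1,50+305/2.1),.166); b=ray(w,(190+295/2.1,50+305/2.1),.166); print(a,b,(a+b)/2,np.linalg.norm(a-b))
print(ray(w,(266,50+298/2.1),.15))
e=arm.read_state()["ee_pos"]; Rt=Ro.from_quat(arm.read_state()["tool_rot"]).as_matrix()
print(Rt.T@((a+b)/2-e)*1000/25)
E
```

```text
[ 0.5679786  -0.22308365  0.166     ] [ 0.5876799  -0.13530912  0.166     ] [ 0.57782925 -0.17919638  0.166     ] 0.08995837286367965
[ 0.57803249 -0.18451052  0.15      ]
[ 0.09708425 -0.2599514   5.33188849]
```

{"name": "play_rows", "arguments": {
  "steps": [
    [[0.06,-0.32,0.6],0,1],
    [[0,0,0.8],0,1],
    [[0,0,0.8],0,1],
    [[0,0,0.6],0,1],
    [[0,0,0.29],0,1],
    [[0,0,0],0,1]
  ]
}}

```text
time: 17.15
ee_pos: [0.5772, -0.1806, 0.2196]
tool_rot: [0.11, 0.994, 0.001, -0.002]
force: [-0.2, 0.4, 0.6]
finger_gap: 1.003
```

{"name": "play_rows", "arguments": {
  "steps": [
    [[0,0,0],0,0.4],
    [[0,0,0],0,0],
    [[0,0,0],0,0],
    [[0,0,0],0,0],
    [[0,0,0],0,0],
    [[0,0,0],0,0],
    [[0,0,0],0,0],
    [[0,0,0],0,0],
    [[0,0,0],0,0]
  ]
}}

```text
time: 17.9
ee_pos: [0.5787, -0.1814, 0.2232]
tool_rot: [0.11, 0.994, -0.0, 0.001]
force: [-1.9, -0.6, 5.9]
finger_gap: 0.272
```

```bash
python3 - <<'E'
from h import *
w=grab("wrist"); cv2.imwrite("pics/w14.png",w["pixels"]); s=arm.read_state(); print(s)
w=grab("scene"); cv2.imwrite("pics/s14.png",w["pixels"])
E
```

```text
{'time': 17.95, 'qpos': array([-3.88135833e-01,  1.49847827e-01,  1.48170823e+00, -2.74165911e-04,
        1.50840402e+00, -1.73844621e+00]), 'joint_velocities': array([ 0.00016149,  0.00026233,  0.00020467, -0.00091208,  0.00127245,
       -0.0008924 ]), 'joint_efforts': array([  0.90032559, -54.50051665, -47.38180161,   0.43832204,
        -0.39886929,  -0.29371566]), 'ee_pos': array([ 0.5787227 , -0.18141999,  0.22317422]), 'tool_rot': array([ 1.10011384e-01,  9.93929983e-01, -3.55506674e-04,  7.47438348e-04]), 'force': array([-1.23514713, -0.62244057,  5.89480081]), 'moment': array([-0.13587571,  0.23554403, -0.2990609 ]), 'finger_gap': 0.2707780662380159}
```

View pics/w14.png

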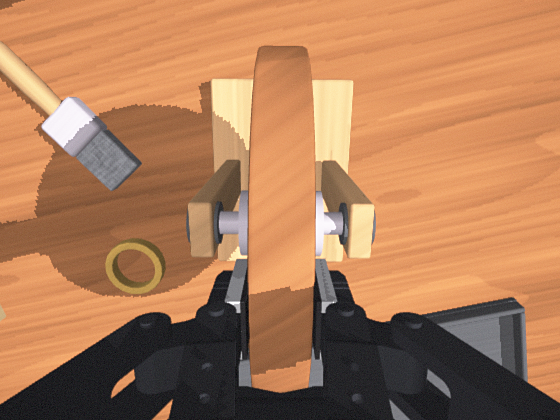

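View pics/s14.png

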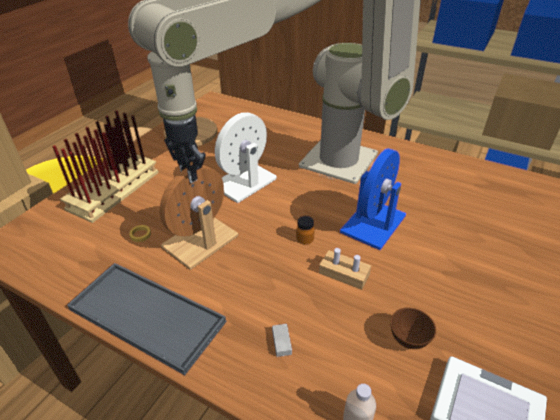

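```bash
cat > lg.py <<'E'
from h import *
import json
def log(tag=""):
    s=arm.read_state(); Rt=Ro.from_quat(s["tool_rot"]).as_matrix()
    X=np.array([.9756,-.2197,0]); Y=np.array([.2197,.9756,0])
    e=s["ee_pos"]; F=s["force"]; M=s["moment"]
    g=e+[0,0,.019]-np.array([.5785,-.182,.15])
    x=g@X; z=g[2]
    al=np.arctan2(x,z)
    # torque about axle (+ = top toward X): direction Y: z×x ->  y  (ω=+Y moves top +X)
    rt=e-np.array([.5785,-.182,.15])
    tF=np.cross(rt,F)@Y; tM=M@Y
    # torque applied on wheel is minus of that on tool
    print(tag,f"t{s['time']:.2f} al={np.degrees(al):.1f} r={np.hypot(x,z):.4f} Fx={F@X:.2f} Fz={F[2]:.2f} Fy={F@Y:.2f} MY={tM:.3f} tauF={-tF:.3f} tau={-(tF+tM):.3f}")
    open("log.txt","a").write(json.dumps([s["time"],al,F.tolist(),M.tolist(),e.tolist(),-(tF),-tM])+"\n")
log()
E
python3 lg.py
```

```text
t18.00 al=0.0 r=0.0922 Fx=-0.50 Fz=6.02 Fy=-1.24 MY=0.217 tauF=0.037 tau=-0.180
```

{"name": "play_rows", "arguments": {
  "steps": [
    [[-0.32,0,0.01],0,0],
    [[-0.32,0,0.04],0,0]
  ]
}}

```text
time: 18.17
ee_pos: [0.5919, -0.1844, 0.2218]
tool_rot: [0.11, 0.994, 0.0, -0.002]
force: [-15.3, 1.9, 11.8]
finger_gap: 0.27
```

```bash
python3 lg.py
```

```text
t18.17 al=8.5 r=0.0918 Fx=-15.40 Fz=11.77 Fy=-1.48 MY=2.956 tauF=1.266 tau=-1.690
```

{"name": "play_rows", "arguments": {
  "steps": [
    [[-0.31,0,0.07],0,0],
    [[-0.31,0,0.1],0,0]
  ]
}}

```text
time: 18.33
ee_pos: [0.6076, -0.1881, 0.2179]
tool_rot: [0.11, 0.994, -0.0, -0.002]
force: [-13.8, 1.0, 12.5]
finger_gap: 0.27
```

```bash
python3 lg.py
```

```text
t18.33 al=18.9 r=0.0918 Fx=-13.73 Fz=12.51 Fy=-2.02 MY=2.613 tauF=1.304 tau=-1.309
```

{"name": "play_rows", "arguments": {
  "steps": [
    [[-0.3,0,0.12],0,0],
    [[-0.29,0,0.15],0,0]
  ]
}}

```text
time: 18.5
ee_pos: [0.6226, -0.1916, 0.2114]
tool_rot: [0.11, 0.994, -0.0, -0.001]
force: [-10.9, 0.8, 13.7]
finger_gap: 0.269
```

```bash
python3 lg.py
```

```text
t18.50 al=29.3 r=0.0922 Fx=-10.76 Fz=13.69 Fy=-1.63 MY=2.336 tauF=1.278 tau=-1.058
```

{"name": "play_rows", "arguments": {
  "steps": [
    [[-0.27,0,0.17],0,0],
    [[-0.25,0,0.2],0,0]
  ]
}}

```text
time: 18.67
ee_pos: [0.636, -0.1947, 0.2027]
tool_rot: [0.11, 0.994, -0.001, -0.0]
force: [-9.3, -0.5, 15.5]
finger_gap: 0.271
```

```bash
python3 lg.py; python3 -c "
from h import *
w=grab('scene'); cv2.imwrite('pics/s15.png',cv2.resize(w['pixels'][100:270,130:260],None,fx=4,fy=3.5))"
```

```text
t18.67 al=39.4 r=0.0928 Fx=-8.99 Fz=15.53 Fy=-2.51 MY=1.942 tauF=1.388 tau=-0.554
```

View pics/s15.png

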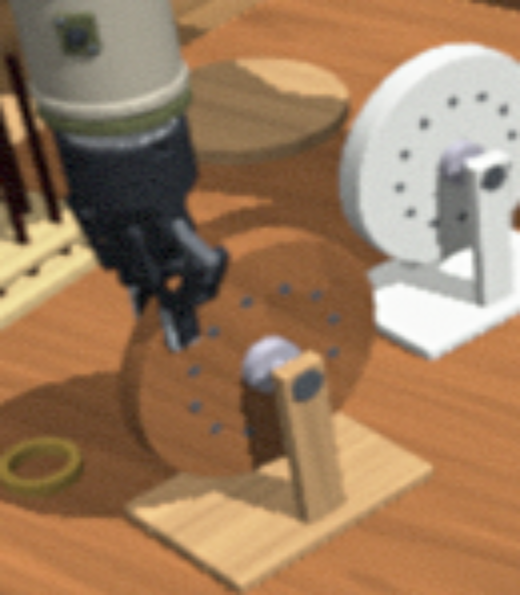

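{"name": "play_rows", "arguments": {
  "steps": [
    [[0.25,0,-0.2],0,0],
    [[0.27,0,-0.17],0,0]
  ]
}}

```text
time: 18.88
ee_pos: [0.6252, -0.1922, 0.21]
tool_rot: [0.11, 0.994, -0.001, 0.002]
force: [7.2, -4.5, -4.5]
finger_gap: 0.27
```

```bash
python3 lg.py
```

```text
t18.88 al=31.2 r=0.0923 Fx=8.00 Fz=-4.47 Fy=-2.77 MY=-2.026 tauF=-0.694 tau=1.333
```

{"name": "play_rows", "arguments": {
  "steps": [
    [[0.29,0,-0.15],0,0],
    [[0.3,0,-0.12],0,0]
  ]
}}

```text
time: 19.05
ee_pos: [0.6105, -0.1888, 0.2169]
tool_rot: [0.11, 0.994, -0.001, 0.002]
force: [7.5, -3.8, -4.8]
finger_gap: 0.272
```

```bash
python3 lg.py
```

```text
t19.05 al=20.9 r=0.0919 Fx=8.19 Fz=-4.75 Fy=-2.04 MY=-1.936 tauF=-0.703 tau=1.233
```

{"name": "play_rows", "arguments": {
  "steps": [
    [[0.31,0,-0.1],0,0],
    [[0.31,0,-0.07],0,0]
  ]
}}

```text
time: 19.22
ee_pos: [0.5953, -0.1853, 0.2212]
tool_rot: [0.11, 0.994, -0.001, 0.002]
force: [7.3, -3.3, -4.4]
finger_gap: 0.269
```

```bash
python3 lg.py
```

```text
t19.22 al=10.7 r=0.0918 Fx=7.87 Fz=-4.40 Fy=-1.61 MY=-1.743 tauF=-0.635 tau=1.108
```

{"name": "play_rows", "arguments": {
  "steps": [
    [[0.32,0,-0.04],0,0],
    [[0.32,0,-0.01],0,0]
  ]
}}

```text
time: 19.38
ee_pos: [0.5799, -0.1817, 0.2228]
tool_rot: [0.11, 0.994, -0.0, 0.002]
force: [7.6, -2.0, -2.7]
finger_gap: 0.271
```

```bash
python3 lg.py
```

```text
t19.38 al=0.8 r=0.0918 Fx=7.83 Fz=-2.69 Fy=-0.25 MY=-1.848 tauF=-0.573 tau=1.274
```

{"name": "play_rows", "arguments": {
  "steps": [
    [[0.32,0,0.01],0,0],
    [[0.32,0,0.04],0,0]
  ]
}}

```text
time: 19.55
ee_pos: [0.5644, -0.1781, 0.2218]
tool_rot: [0.11, 0.994, -0.0, 0.003]
force: [7.0, -2.4, -1.3]
finger_gap: 0.271
```

```bash
python3 lg.py
```

```text
t19.55 al=-9.2 r=0.0920 Fx=7.39 Fz=-1.30 Fy=-0.78 MY=-1.743 tauF=-0.511 tau=1.232
```

{"name": "play_rows", "arguments": {
  "steps": [
    [[0.31,0,0.07],0,0],
    [[0.31,0,0.1],0,0]
  ]
}}

```text
time: 19.72
ee_pos: [0.5496, -0.1746, 0.2182]
tool_rot: [0.11, 0.994, -0.0, 0.003]
force: [6.7, -1.5, 3.1]
finger_gap: 0.271
```

```bash
python3 lg.py
```

```text
t19.72 al=-18.9 r=0.0922 Fx=6.91 Fz=3.05 Fy=0.04 MY=-1.639 tauF=-0.562 tau=1.077
```

{"name": "play_rows", "arguments": {
  "steps": [
    [[0.3,0,0.12],0,0],
    [[0.29,0,0.15],0,0]
  ]
}}

```text
time: 19.88
ee_pos: [0.5354, -0.1713, 0.2121]
tool_rot: [0.11, 0.994, -0.0, 0.003]
force: [5.4, 0.8, 5.8]
finger_gap: 0.272
```

```bash
python3 lg.py
```

```text
t19.88 al=-28.7 r=0.0924 Fx=5.11 Fz=5.81 Fy=1.97 MY=-1.376 tauF=-0.575 tau=0.801
```

{"name": "play_rows", "arguments": {
  "steps": [
    [[0.27,0,0.17],0,0],
    [[0.25,0,0.2],0,0]
  ]
}}

```text
time: 20.05
ee_pos: [0.5226, -0.1684, 0.2035]
tool_rot: [0.11, 0.994, -0.0, 0.003]
force: [0.7, 1.6, 13.0]
finger_gap: 0.269
```

```bash
python3 lg.py
```

```text
t20.05 al=-38.4 r=0.0925 Fx=0.29 Fz=12.97 Fy=1.68 MY=-0.878 tauF=-0.761 tau=0.118
```

{"name": "play_rows", "arguments": {
  "steps": [
    [[0,0,0],0,0.6],
    [[0,0,0],0,0.6],
    [[0,0,0],0,0.6],
    [[0,0,-0.5],0,0.6],
    [[-0.73,0,-0.5],0,0.6],
    [[-0.8,0,0],0,0.6],
    [[-0.8,0,0],0,0.6],
    [[-0.8,0,0],0,0.6],
    [[-0.8,0,0],0,0.6],
    [[-0.8,0,0.5],0,0.6],
    [[0,0,0.5],0,0.6],
    [[0,0,0],0,0.6]
  ]
}}

```text
time: 21.05
ee_pos: [0.6351, -0.1935, 0.1971]
tool_rot: [0.11, 0.994, 0.001, -0.003]
force: [-0.6, 0.8, -1.4]
finger_gap: 0.6
```

```bash
python3 lg.py; python3 -c "
from h import *
w=grab('scene'); cv2.imwrite('pics/s16.png',cv2.resize(w['pixels'][100:270,130:260],None,fx=4,fy=3.5))"
```

```text
t21.05 al=41.2 r=0.0877 Fx=-0.78 Fz=-1.38 Fy=0.65 MY=0.037 tauF=-0.043 tau=-0.080
```

View pics/s16.png

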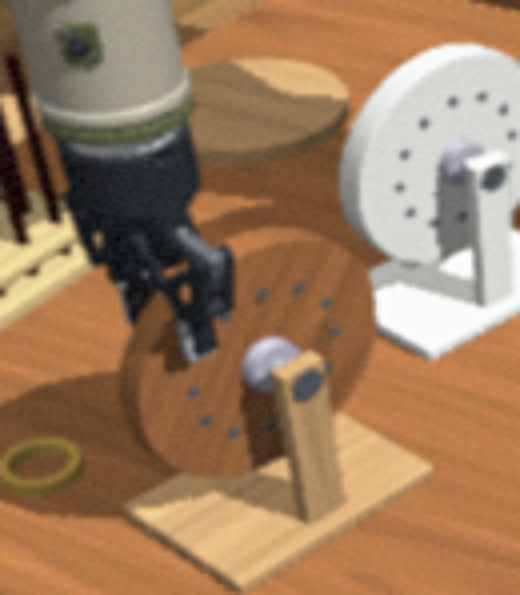

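{"name": "play_rows", "arguments": {
  "steps": [
    [[0,0,0],0,0],
    [[0,0,0],0,0],
    [[0,0,0],0,0],
    [[0,0,0],0,0],
    [[0,0,0],0,0],
    [[0,0,0],0,0]
  ]
}}

```text
time: 21.6
ee_pos: [0.6357, -0.1946, 0.2022]
tool_rot: [0.11, 0.994, -0.001, 0.001]
force: [-5.3, -2.7, 5.5]
finger_gap: 0.268
```

```bash
python3 lg.py
```

```text
t21.60 al=39.4 r=0.0922 Fx=-4.56 Fz=5.46 Fy=-3.81 MY=0.703 tauF=0.558 tau=-0.145
```

{"name": "play_rows", "arguments": {
  "steps": [
    [[0.25,0,-0.2],0,0],
    [[0.27,0,-0.17],0,0]
  ]
}}

```text
time: 21.77
ee_pos: [0.6241, -0.192, 0.2102]
tool_rot: [0.11, 0.994, -0.001, 0.002]
force: [4.3, -5.2, -6.5]
finger_gap: 0.27
```

```bash
python3 lg.py
```

```text
t21.77 al=30.5 r=0.0920 Fx=5.30 Fz=-6.51 Fy=-4.10 MY=-1.323 tauF=-0.623 tau=0.701
```

{"name": "play_rows", "arguments": {
  "steps": [
    [[0.29,0,-0.15],0,0],
    [[0.3,0,-0.12],0,0]
  ]
}}

```text
time: 21.93
ee_pos: [0.6097, -0.1886, 0.2171]
tool_rot: [0.11, 0.994, -0.001, 0.002]
force: [4.6, -4.9, -6.7]
finger_gap: 0.27
```

```bash
python3 lg.py
```

```text
t21.93 al=20.3 r=0.0918 Fx=5.59 Fz=-6.75 Fy=-3.74 MY=-1.489 tauF=-0.590 tau=0.899
```

{"name": "play_rows", "arguments": {
  "steps": [
    [[0.31,0,-0.1],0,0],
    [[0.31,0,-0.07],0,0]
  ]
}}

```text
time: 22.1
ee_pos: [0.5946, -0.1851, 0.2213]
tool_rot: [0.11, 0.994, -0.001, 0.002]
force: [6.9, -4.1, -7.2]
finger_gap: 0.274
```

```bash
python3 lg.py
```

```text
t22.10 al=10.3 r=0.0918 Fx=7.64 Fz=-7.23 Fy=-2.48 MY=-1.610 tauF=-0.664 tau=0.947
```

{"name": "play_rows", "arguments": {
  "steps": [
    [[0.32,0,-0.04],0,0],
    [[0.32,0,-0.01],0,0]
  ]
}}

```text
time: 22.27
ee_pos: [0.5794, -0.1815, 0.2229]
tool_rot: [0.11, 0.994, -0.001, 0.003]
force: [7.3, -2.9, -4.2]
finger_gap: 0.27
```

```bash
python3 lg.py
```

```text
t22.27 al=0.5 r=0.0919 Fx=7.74 Fz=-4.16 Fy=-1.19 MY=-2.122 tauF=-0.568 tau=1.554
```

{"name": "play_rows", "arguments": {
  "steps": [
    [[0.32,0,0.01],0,0],
    [[0.32,0,0.04],0,0]
  ]
}}

```text
time: 22.43
ee_pos: [0.5643, -0.178, 0.2221]
tool_rot: [0.11, 0.994, -0.001, 0.003]
force: [8.8, -3.0, -3.5]
finger_gap: 0.272
```

```bash
python3 lg.py
```

```text
t22.43 al=-9.2 r=0.0923 Fx=9.27 Fz=-3.53 Fy=-1.01 MY=-2.040 tauF=-0.616 tau=1.424
```

{"name": "play_rows", "arguments": {
  "steps": [
    [[0.31,0,0.07],0,0],
    [[0.31,0,0.1],0,0]
  ]
}}

```text
time: 22.6
ee_pos: [0.5498, -0.1747, 0.2188]
tool_rot: [0.11, 0.994, -0.001, 0.004]
force: [10.2, -2.8, 1.4]
finger_gap: 0.266
```

```bash
python3 lg.py
```

```text
t22.60 al=-18.6 r=0.0927 Fx=10.59 Fz=1.42 Fy=-0.45 MY=-1.933 tauF=-0.771 tau=1.162
```

{"name": "play_rows", "arguments": {
  "steps": [
    [[0.3,0,0.12],0,0],
    [[0.29,0,0.15],0,0]
  ]
}}

```text
time: 22.77
ee_pos: [0.536, -0.1715, 0.213]
tool_rot: [0.11, 0.994, -0.001, 0.005]
force: [9.3, -1.4, 5.4]
finger_gap: 0.266
```

```bash
python3 lg.py
```

```text
t22.77 al=-28.1 r=0.0930 Fx=9.38 Fz=5.35 Fy=0.71 MY=-1.777 tauF=-0.826 tau=0.951
```

{"name": "play_rows", "arguments": {
  "steps": [
    [[0.27,0,0.17],0,0],
    [[0.25,0,0.2],0,0]
  ]
}}

```text
time: 22.93
ee_pos: [0.5236, -0.1686, 0.2049]
tool_rot: [0.11, 0.994, -0.001, 0.005]
force: [3.3, 1.1, 15.3]
finger_gap: 0.266
```

```bash
python3 lg.py
```

```text
t22.93 al=-37.4 r=0.0930 Fx=2.92 Fz=15.30 Fy=1.82 MY=-1.455 tauF=-1.026 tau=0.430
```

{"name": "play_rows", "arguments": {
  "steps": [
    [[-0.25,0,-0.2],0,0],
    [[-0.27,0,-0.17],0,0]
  ]
}}

```text
time: 23.1
ee_pos: [0.5295, -0.1699, 0.209]
tool_rot: [0.11, 0.994, 0.001, -0.004]
force: [-17.2, 1.4, -0.5]
finger_gap: 0.267
```

```bash
python3 lg.py
```

```text
t23.10 al=-32.9 r=0.0929 Fx=-17.05 Fz=-0.47 Fy=-2.36 MY=3.019 tauF=1.029 tau=-1.990
```

{"name": "play_rows", "arguments": {
  "steps": [
    [[-0.29,0,-0.15],0,0],
    [[-0.3,0,-0.12],0,0]
  ]
}}

```text
time: 23.27
ee_pos: [0.5437, -0.1732, 0.2153]
tool_rot: [0.11, 0.994, 0.001, -0.005]
force: [-17.7, 1.3, 1.3]
finger_gap: 0.27
```

```bash
python3 lg.py
```

```text
t23.27 al=-23.1 r=0.0916 Fx=-17.57 Fz=1.27 Fy=-2.64 MY=3.287 tauF=1.102 tau=-2.185
```

{"name": "play_rows", "arguments": {
  "steps": [
    [[-0.31,0,-0.1],0,0],
    [[-0.31,0,-0.07],0,0]
  ]
}}

```text
time: 23.43
ee_pos: [0.559, -0.1768, 0.2196]
tool_rot: [0.11, 0.994, 0.001, -0.004]
force: [-17.2, 1.4, 2.2]
finger_gap: 0.27
```

```bash
python3 lg.py
```

```text
t23.43 al=-12.8 r=0.0909 Fx=-17.11 Fz=2.24 Fy=-2.38 MY=3.012 tauF=1.145 tau=-1.867
```

{"name": "play_rows", "arguments": {
  "steps": [
    [[-0.32,0,-0.04],0,0],
    [[-0.32,0,-0.01],0,0]
  ]
}}

```text
time: 23.6
ee_pos: [0.5749, -0.1804, 0.2213]
tool_rot: [0.11, 0.994, 0.0, -0.004]
force: [-17.8, 0.7, 4.0]
finger_gap: 0.27
```

```bash
python3 lg.py
```

```text
t23.60 al=-2.5 r=0.0903 Fx=-17.54 Fz=3.97 Fy=-3.24 MY=3.058 tauF=1.235 tau=-1.823
```

{"name": "play_rows", "arguments": {
  "steps": [
    [[-0.32,0,0.01],0,0],
    [[-0.32,0,0.04],0,0]
  ]
}}

```text
time: 23.77
ee_pos: [0.5907, -0.1842, 0.2204]
tool_rot: [0.11, 0.994, 0.0, -0.004]
force: [-16.8, -0.2, 6.8]
finger_gap: 0.273
```

```bash
python3 lg.py
```

```text
t23.77 al=7.9 r=0.0902 Fx=-16.39 Fz=6.76 Fy=-3.93 MY=3.035 tauF=1.236 tau=-1.799
```

{"name": "play_rows", "arguments": {
  "steps": [
    [[-0.31,0,0.07],0,0],
    [[-0.31,0,0.1],0,0]
  ]
}}

```text
time: 23.93
ee_pos: [0.6063, -0.1878, 0.2169]
tool_rot: [0.11, 0.994, 0.0, -0.003]
force: [-17.5, 0.8, 10.5]
finger_gap: 0.271
```

```bash
python3 lg.py
```

```text
t23.93 al=18.3 r=0.0904 Fx=-17.30 Fz=10.47 Fy=-3.04 MY=3.168 tauF=1.454 tau=-1.714
```

{"name": "play_rows", "arguments": {
  "steps": [
    [[-0.3,0,0.12],0,0],
    [[-0.29,0,0.15],0,0]
  ]
}}

```text
time: 24.1
ee_pos: [0.6211, -0.1912, 0.2107]
tool_rot: [0.11, 0.994, -0.0, -0.002]
force: [-15.5, 0.4, 10.4]
finger_gap: 0.267
```

```bash
python3 lg.py
```

```text
t24.10 al=28.7 r=0.0909 Fx=-15.17 Fz=10.42 Fy=-3.05 MY=3.073 tauF=1.376 tau=-1.697
```

{"name": "play_rows", "arguments": {
  "steps": [
    [[-0.27,0,0.17],0,0],
    [[-0.25,0,0.2],0,0]
  ]
}}

```text
time: 24.27
ee_pos: [0.6345, -0.1944, 0.2024]
tool_rot: [0.11, 0.994, -0.0, -0.001]
force: [-14.4, 0.4, 13.0]
finger_gap: 0.271
```

```bash
python3 lg.py
cat > fit.py <<'E'
import json,numpy as np
from scipy.optimize import lsq_linear
L=[json.loads(l) for l in open("log.txt")]
rows=[];b=[];info=[]
for t,al,F,M,e,tF,tM in L:
    if t<18.1 or 21<t<21.65: continue
    off=0 if t<21 else -78.5
    sg=1 if (t<18.7 or 22.95<t) else -1
    psi=np.radians(np.degrees(al)+off)
    Fx=F[0]*.9756-F[1]*.2197
    rows.append([Fx,sg,np.cos(psi),np.sin(psi)]); b.append(tF+tM); info.append((t,np.degrees(psi),sg,tF,tM))
A=np.array(rows);b=np.array(b)
print("n",len(b))
for name,AA,bb in [("all",A,b)]:
    x=lsq_linear(AA,bb).x; r=AA@x-bb
    print(name,x,"G",np.hypot(*x[2:]),"peak psi",np.degrees(np.arctan2(x[3],x[2])),"rms",r.std())
for h in (.15,.16,.17,.18,.19):
    bb=b-h*A[:,0]; x=np.linalg.lstsq(A[:,1:],bb,rcond=None)[0]
    r=A[:,1:]@x-bb
    print(h,"D",x[0],"G",np.hypot(*x[1:]),"peak",np.degrees(np.arctan2(x[2],x[1])),"rms",r.std())
x=lsq_linear(A,b).x
for i,(a,bb) in enumerate(zip(A,b)): print("%.2f psi %.1f sg %d tauF %.2f pad %.2f  G %.2f"%(info[i][0],info[i][1],info[i][2],info[i][3], info[i][4]-x[0]*0, bb-a[0]*.178-.6*a[1]))
# forces only w/ pad const torque
B=np.array([[i[2],a[2],a[3]] for i,a in zip(info,A)]); tf=np.array([i[3] for i in info]); y=np.linalg.lstsq(B,tf,rcond=None)[0]
print("Fonly D+pad",y[0],"G",np.hypot(*y[1:]),"peak",np.degrees(np.arctan2(y[2],y[1])),(B@y-tf).std())
E
python3 fit.py
```

```text
t24.27 al=38.8 r=0.0916 Fx=-14.14 Fz=13.01 Fy=-2.74 MY=2.561 tauF=1.487 tau=-1.073
n 28
all [ 0.1309437   0.16206029  0.36025995 -0.15104522] G 0.390642920197217 peak psi -22.74671166784312 rms 0.16801644491866935
0.15 D 0.3747096753577899 G 0.49004908587648127 peak -29.35178398051791 rms 0.17285755848550435
0.16 D 0.48629974843565965 G 0.5440853631873802 peak -31.835635400784327 rms 0.17933450770968956
0.17 D 0.5978898215135295 G 0.5989586902509753 peak -33.867633656919 rms 0.1881916054263595
0.18 D 0.7094798945913987 G 0.6544585526568015 peak -35.55682986476031 rms 0.1991114753548654
0.19 D 0.8210699676692689 G 0.7104381296004314 peak -36.98090369614572 rms 0.21177526638065763
18.17 psi 8.5 sg 1 tauF 1.27 pad -2.96  G 0.45
18.33 psi 18.9 sg 1 tauF 1.30 pad -2.61  G 0.53
18.50 psi 29.3 sg 1 tauF 1.28 pad -2.34  G 0.26
18.67 psi 39.4 sg 1 tauF 1.39 pad -1.94  G 0.45
18.88 psi 31.2 sg -1 tauF -0.69 pad 2.03  G 0.51
19.05 psi 20.9 sg -1 tauF -0.70 pad 1.94  G 0.38
19.22 psi 10.7 sg -1 tauF -0.64 pad 1.74  G 0.31
19.38 psi 0.8 sg -1 tauF -0.57 pad 1.85  G 0.48
19.55 psi -9.2 sg -1 tauF 
[... 367 characters left out ...]
 0.78
22.43 psi -87.7 sg -1 tauF -0.62 pad 2.04  G 0.37
22.60 psi -97.1 sg -1 tauF -0.77 pad 1.93  G -0.12
22.77 psi -106.6 sg -1 tauF -0.83 pad 1.78  G -0.12
22.93 psi -115.9 sg -1 tauF -1.03 pad 1.46  G 0.51
23.10 psi -111.4 sg 1 tauF 1.03 pad -3.02  G 0.45
23.27 psi -101.6 sg 1 tauF 1.10 pad -3.29  G 0.34
23.43 psi -91.3 sg 1 tauF 1.15 pad -3.01  G 0.58
23.60 psi -81.0 sg 1 tauF 1.23 pad -3.06  G 0.70
23.77 psi -70.6 sg 1 tauF 1.24 pad -3.04  G 0.52
23.93 psi -60.2 sg 1 tauF 1.45 pad -3.17  G 0.77
24.10 psi -49.8 sg 1 tauF 1.38 pad -3.07  G 0.40
24.27 psi -39.7 sg 1 tauF 1.49 pad -2.56  G 0.84
Fonly D+pad 0.9879111923708047 G 0.45177766768187805 peak -26.69207088215357 0.08157432215923924
```

{"name": "play_rows", "arguments": {
  "steps": [
    [[0.25,0,-0.2],0,0],
    [[0.27,0,-0.17],0,0],
    [[0.29,0,-0.15],0,0],
    [[0.3,0,-0.12],0,0],
    [[0.31,0,-0.1],0,0],
    [[0.31,0,-0.07],0,0],
    [[0.32,0,-0.04],0,0],
    [[0.32,0,-0.01],0,0],
    [[0,0,0],0,0],
    [[0,0,0],0,0]
  ]
}}

```text
time: 25.1
ee_pos: [0.5781, -0.1812, 0.2226]
tool_rot: [0.11, 0.994, -0.0, 0.0]
force: [-3.4, -2.4, 1.5]
finger_gap: 0.266
```

```bash
python3 lg.py; python3 -c "
from h import *
w=grab('scene'); cv2.imwrite('pics/s17.png',cv2.resize(w['pixels'][100:270,130:260],None,fx=4,fy=3.5))"
```

```text
t25.10 al=-0.4 r=0.0916 Fx=-2.75 Fz=1.48 Fy=-3.05 MY=-0.267 tauF=0.199 tau=0.466
```

{"name": "play_rows", "arguments": {
  "steps": [
    [[0,0,0],0,0.6],
    [[0,0,0],0,0.6],
    [[0,0,0],0,0.6],
    [[-0.6,0,0],0,0.6],
    [[-0.6,0,0.15],0,0.6],
    [[-0.6,0,0.25],0,0.6],
    [[-0.57,0,0.46],0,0.6],
    [[0,0,0],0,0.6],
    [[0,0,0],0,0.6]
  ]
}}

```text
time: 25.9
ee_pos: [0.6355, -0.1934, 0.199]
tool_rot: [0.11, 0.994, 0.0, -0.001]
force: [-0.6, -0.4, -0.7]
finger_gap: 0.603
```

```bash
python3 lg.py; python3 -c "
from h import *
w=grab('scene'); cv2.imwrite('pics/s18.png',cv2.resize(w['pixels'][100:270,130:260],None,fx=4,fy=3.5))"
```

```text
t25.90 al=40.5 r=0.0895 Fx=-0.47 Fz=-0.69 Fy=-0.52 MY=-0.015 tauF=-0.017 tau=-0.002
```

View pics/s17.png

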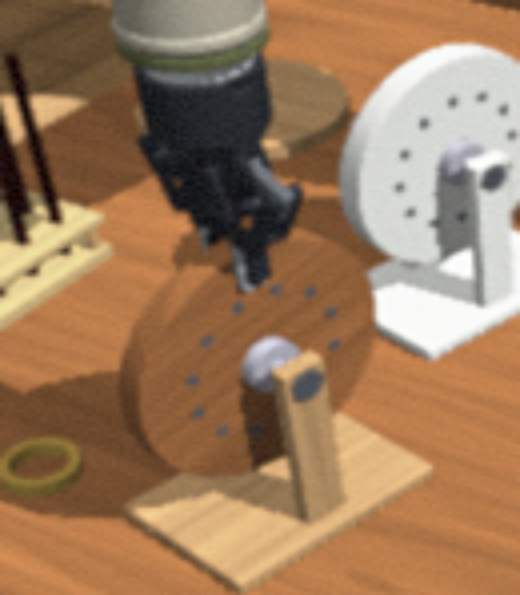

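View pics/s18.png

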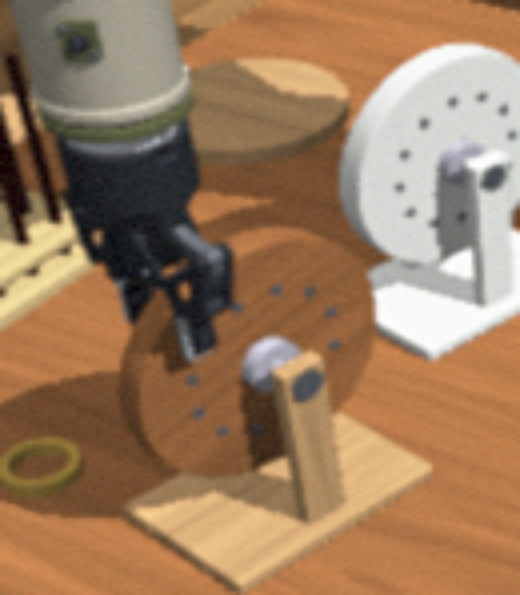

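{"name": "play_rows", "arguments": {
  "steps": [
    [[0,0,0],0,0],
    [[0,0,0],0,0],
    [[0,0,0],0,0],
    [[0,0,0],0,0],
    [[0,0,0],0,0],
    [[0.25,0,-0.2],0,0],
    [[0.27,0,-0.17],0,0],
    [[0.29,0,-0.15],0,0]
  ]
}}

```text
time: 26.62
ee_pos: [0.6172, -0.1903, 0.2135]
tool_rot: [0.11, 0.994, -0.001, 0.002]
force: [6.8, -5.7, -7.2]
finger_gap: 0.265
```

```bash
python3 lg.py
```

```text
t26.62 al=25.6 r=0.0915 Fx=7.87 Fz=-7.19 Fy=-4.08 MY=-1.856 tauF=-0.784 tau=1.072
```

{"name": "play_rows", "arguments": {
  "steps": [
    [[0.3,0,-0.12],0,0],
    [[0.31,0,-0.1],0,0]
  ]
}}

```text
time: 26.78
ee_pos: [0.6024, -0.1869, 0.2191]
tool_rot: [0.11, 0.994, -0.001, 0.002]
force: [7.6, -5.2, -6.4]
finger_gap: 0.273
```

```bash
python3 lg.py
```

```text
t26.78 al=15.5 r=0.0914 Fx=8.57 Fz=-6.43 Fy=-3.41 MY=-1.940 tauF=-0.749 tau=1.192
```

{"name": "play_rows", "arguments": {
  "steps": [
    [[0.31,0,-0.07],0,0]
  ]
}}

```text
time: 26.87
ee_pos: [0.5949, -0.1851, 0.2209]
tool_rot: [0.11, 0.994, -0.0, 0.002]
force: [8.4, -5.4, -7.3]
finger_gap: 0.266
```

```bash
python3 lg.py
```

```text
t26.87 al=10.5 r=0.0914 Fx=9.40 Fz=-7.33 Fy=-3.42 MY=-2.159 tauF=-0.789 tau=1.371
```

{"name": "play_rows", "arguments": {
  "steps": [
    [[0.32,0,-0.04],0,0],
    [[0.32,0,-0.01],0,0]
  ]
}}

```text
time: 27.03
ee_pos: [0.5799, -0.1816, 0.2226]
tool_rot: [0.11, 0.994, -0.001, 0.003]
force: [10.2, -5.4, -4.9]
finger_gap: 0.269
```

```bash
python3 lg.py
```

```text
t27.03 al=0.8 r=0.0916 Fx=11.18 Fz=-4.89 Fy=-3.04 MY=-2.358 tauF=-0.817 tau=1.540
```

{"name": "play_rows", "arguments": {
  "steps": [
    [[0.32,0,0.01],0,0],
    [[0.32,0,0.04],0,0]
  ]
}}

```text
time: 27.2
ee_pos: [0.5648, -0.1781, 0.2219]
tool_rot: [0.11, 0.994, -0.001, 0.004]
force: [12.8, -4.5, -3.5]
finger_gap: 0.271
```

```bash
python3 lg.py
```

```text
t27.20 al=-8.9 r=0.0920 Fx=13.45 Fz=-3.49 Fy=-1.58 MY=-2.651 tauF=-0.918 tau=1.733
```

{"name": "play_rows", "arguments": {
  "steps": [
    [[0.31,0,0.07],0,0],
    [[0.31,0,0.1],0,0]
  ]
}}

```text
time: 27.37
ee_pos: [0.5505, -0.1748, 0.2188]
tool_rot: [0.11, 0.994, -0.001, 0.005]
force: [13.1, -3.7, 2.7]
finger_gap: 0.271
```

```bash
python3 lg.py
```

```text
t27.37 al=-18.2 r=0.0924 Fx=13.57 Fz=2.68 Fy=-0.73 MY=-2.581 tauF=-1.011 tau=1.570
```

{"name": "play_rows", "arguments": {
  "steps": [
    [[0.3,0,0.12],0,0],
    [[0.29,0,0.15],0,0]
  ]
}}

```text
time: 27.53
ee_pos: [0.5368, -0.1717, 0.2133]
tool_rot: [0.11, 0.994, -0.001, 0.006]
force: [12.1, -2.7, 7.9]
finger_gap: 0.27
```

```bash
python3 lg.py
```

```text
t27.53 al=-27.6 r=0.0928 Fx=12.40 Fz=7.89 Fy=-0.00 MY=-2.608 tauF=-1.124 tau=1.484
```

{"name": "play_rows", "arguments": {
  "steps": [
    [[0.27,0,0.17],0,0],
    [[0.25,0,0.2],0,0]
  ]
}}

```text
time: 27.7
ee_pos: [0.5245, -0.1688, 0.2055]
tool_rot: [0.11, 0.994, -0.001, 0.006]
force: [6.8, 0.3, 18.0]
finger_gap: 0.27
```

```bash
python3 lg.py
```

```text
t27.70 al=-36.7 r=0.0929 Fx=6.60 Fz=17.98 Fy=1.78 MY=-1.585 tauF=-1.365 tau=0.220
```

{"name": "play_rows", "arguments": {
  "steps": [
    [[-0.25,0,-0.2],0,0],
    [[-0.27,0,-0.17],0,0]
  ]
}}

```text
time: 27.87
ee_pos: [0.5304, -0.1701, 0.2095]
tool_rot: [0.11, 0.994, 0.0, -0.003]
force: [-14.6, 0.4, 1.7]
finger_gap: 0.265
```

```bash
python3 lg.py
```

```text
t27.87 al=-32.3 r=0.0928 Fx=-14.34 Fz=1.67 Fy=-2.87 MY=2.709 tauF=0.770 tau=-1.939
```

{"name": "play_rows", "arguments": {
  "steps": [
    [[-0.29,0,-0.15],0,0],
    [[-0.3,0,-0.12],0,0]
  ]
}}

```text
time: 28.03
ee_pos: [0.5446, -0.1734, 0.2157]
tool_rot: [0.11, 0.994, 0.001, -0.004]
force: [-14.1, 0.4, 1.3]
finger_gap: 0.266
```

```bash
python3 lg.py
```

```text
t28.03 al=-22.4 r=0.0916 Fx=-13.80 Fz=1.28 Fy=-2.73 MY=2.524 tauF=0.862 tau=-1.662
```

{"name": "play_rows", "arguments": {
  "steps": [
    [[-0.31,0,-0.1],0,0],
    [[-0.31,0,-0.07],0,0]
  ]
}}

```text
time: 28.2
ee_pos: [0.5598, -0.177, 0.2199]
tool_rot: [0.11, 0.994, 0.0, -0.004]
force: [-13.0, 0.1, 1.7]
finger_gap: 0.27
```

```bash
python3 lg.py
```

```text
t28.20 al=-12.3 r=0.0910 Fx=-12.74 Fz=1.72 Fy=-2.79 MY=2.681 tauF=0.857 tau=-1.824
```

{"name": "play_rows", "arguments": {
  "steps": [
    [[-0.32,0,-0.04],0,0],
    [[-0.32,0,-0.01],0,0]
  ]
}}

```text
time: 28.37
ee_pos: [0.5756, -0.1806, 0.2214]
tool_rot: [0.11, 0.994, 0.0, -0.003]
force: [-13.7, -0.6, 5.2]
finger_gap: 0.27
```

```bash
python3 lg.py
```

```text
t28.37 al=-2.0 r=0.0905 Fx=-13.23 Fz=5.16 Fy=-3.60 MY=2.883 tauF=0.929 tau=-1.954
```

{"name": "play_rows", "arguments": {
  "steps": [
    [[-0.32,0,0.01],0,0],
    [[-0.32,0,0.04],0,0]
  ]
}}

```text
time: 28.53
ee_pos: [0.5914, -0.1843, 0.2204]
tool_rot: [0.11, 0.994, 0.0, -0.003]
force: [-14.5, -0.0, 5.6]
finger_gap: 0.269
```

```bash
python3 lg.py
```

```text
t28.53 al=8.3 r=0.0904 Fx=-14.18 Fz=5.61 Fy=-3.24 MY=2.535 tauF=1.072 tau=-1.463
```

{"name": "play_rows", "arguments": {
  "steps": [
    [[-0.31,0,0.07],0,0],
    [[-0.31,0,0.1],0,0]
  ]
}}

```text
time: 28.7
ee_pos: [0.6069, -0.1879, 0.2167]
tool_rot: [0.11, 0.994, 0.0, -0.002]
force: [-14.8, -0.9, 8.5]
finger_gap: 0.274
```

```bash
python3 lg.py
```

```text
t28.70 al=18.7 r=0.0905 Fx=-14.23 Fz=8.55 Fy=-4.11 MY=2.777 tauF=1.197 tau=-1.580
```

```bash
cat > fit2.py <<'E'
import json,numpy as np
from scipy.optimize import least_squares
L=[json.loads(l) for l in open("log.txt")]
d=[]
for t,al,F,M,e,tF,tM in L:
    if t<18.1 or 21<t<21.65 or 25<t<26: continue
    off=0 if t<21 else (-78.5 if t<25 else -119)
    sg=1 if (t<18.7 or 22.95<t<25 or t>27.8) else -1
    X=F[0]*.9756-F[1]*.2197; g=np.array(e)+[0,0,.019]-[.5785,-.182,.15]; x=g[0]*.9756-g[1]*.2197
    d.append((t,np.degrees(al)+off,sg,X,F[2],x,g[2]))
d=np.array(d); psi=np.radians(d[:,1])
def tau(dx,dz): return -((d[:,6]-dz)*d[:,3]-(d[:,5]-dx)*d[:,4])
def res(p): return p[0]*d[:,2]+p[1]*np.cos(psi-p[2])-tau(p[3],p[4])
for nm,f in [("plain",lambda q:res([*q,0,0])),]:
    r=least_squares(f,[1,.5,-.5],loss="soft_l1",f_scale=.05); print(nm,r.x,np.degrees(r.x[2]),r.fun.std())
T=tau(0,0)
for i in range(len(d)): print("%.2f psi %.1f sg %d tau %.2f"%(d[i,0],d[i,1],d[i,2],T[i]), "res %.2f"%r.fun[i])
m=d[:,0]>21.7
for sel in (d[:,0]<21,(d[:,0]>21.5)&(d[:,0]<25),d[:,0]>25):
    A=np.c_[d[:,2],np.cos(psi),np.sin(psi)][sel]; y=np.linalg.lstsq(A,T[sel],rcond=None)[0]; print(y[0],np.hypot(*y[1:]),np.degrees(np.arctan2(y[2],y[1])))
E
python3 fit2.py
```

```text
plain [ 1.18851615  0.5446679  -0.62559871] -35.844165736518626 0.06429877777372685
18.17 psi 8.5 sg 1 tau 1.56 res 0.02
18.33 psi 18.9 sg 1 tau 1.57 res -0.06
18.50 psi 29.3 sg 1 tau 1.48 res -0.07
18.67 psi 39.4 sg 1 tau 1.56 res -0.23
18.88 psi 31.2 sg -1 tau -0.85 res -0.13
19.05 psi 20.9 sg -1 tau -0.86 res -0.03
19.22 psi 10.7 sg -1 tau -0.78 res -0.03
19.38 psi 0.8 sg -1 tau -0.72 res -0.03
19.55 psi -9.2 sg -1 tau -0.65 res -0.05
19.72 psi -18.9 sg -1 tau -0.69 res 0.03
19.88 psi -28.7 sg -1 tau -0.67 res 0.02
20.05 psi -38.4 sg -1 tau -0.77 res 0.12
21.77 psi -48.0 sg -1 tau -0.72 res 0.07
21.93 psi -58.2 sg -1 tau -0.70 res 0.01
22.10 psi -68.2 sg -1 tau -0.81 res 0.08
22.27 psi -78.0 sg -1 tau -0.72 res -0.07
22.43 psi -87.7 sg -1 tau -0.79 res -0.06
22.60 psi -97.1 sg -1 tau -0.97 res 0.04
22.77 psi -106.6 sg -1 tau -1.00 res -0.00
22.93 psi -115.9 sg -1 tau -1.08 res -0.01
23.10 psi -111.4 sg 1 tau 1.35 res -0.03
23.27 psi -101.6 sg 1 tau 1.44 res -0.02
23.43 psi -91.3 sg 1 tau 1.47 res 0.03
23.60 psi -81.0 sg 1 tau 1.57 res 0.00
23.77 psi -70.6 sg 1 tau 1.55 res 0.09
23
[... 173 characters left out ...]
5 sg -1 tau -0.91 res -0.07
26.87 psi -108.5 sg -1 tau -0.97 res -0.06
27.03 psi -118.2 sg -1 tau -1.03 res -0.09
27.20 psi -127.9 sg -1 tau -1.17 res -0.03
27.37 psi -137.2 sg -1 tau -1.27 res -0.03
27.53 psi -146.6 sg -1 tau -1.36 res -0.02
27.70 psi -155.7 sg -1 tau -1.49 res 0.03
27.87 psi -151.3 sg 1 tau 1.04 res -0.09
28.03 psi -141.4 sg 1 tau 1.12 res -0.08
28.20 psi -131.3 sg 1 tau 1.10 res 0.04
28.37 psi -121.0 sg 1 tau 1.18 res 0.05
28.53 psi -110.7 sg 1 tau 1.34 res -0.01
28.70 psi -100.3 sg 1 tau 1.47 res -0.04
1.1805960892128655 0.47619136687322305 -15.77645897402284
1.1937771023109545 0.5211708029835338 -38.01426312609165
1.1848417510515175 0.5390215660507086 -38.73379200282332
```

{"name": "play_rows", "arguments": {
  "steps": [
    [[0.3,0,-0.1],0,0],
    [[0.31,0,-0.08],0,0],
    [[0.32,0,-0.06],0,0],
    [[0.32,0,-0.02],0,0],
    [[0.32,0,0.01],0,0],
    [[0.14,0,0.02],0,0],
    [[0,0,0],0,0],
    [[0,0,0],0,0],
    [[0,0,0],0,0],
    [[0,0,0],0,0],
    [[0,0,0],0,0],
    [[0,0,0],0,0]
  ]
}}

```text
time: 29.7
ee_pos: [0.5679, -0.1789, 0.2221]
tool_rot: [0.11, 0.994, -0.0, 0.001]
force: [4.7, -4.1, -5.0]
finger_gap: 0.267
```

```bash
python3 lg.py; python3 -c "
from h import *
w=grab('scene'); cv2.imwrite('pics/s19.png',w['pixels'])
w=grab('top'); cv2.imwrite('pics/t19.png',w['pixels'])
s=arm.read_state();print(s['joint_velocities'],s['force'],s['finger_gap'])"
```

```text
t29.70 al=-6.9 r=0.0918 Fx=5.45 Fz=-4.98 Fy=-2.95 MY=-1.401 tauF=-0.338 tau=1.063
[-4.66532883e-04 -1.20069363e-03  8.18228555e-05  9.98634649e-04
  8.74205818e-06 -6.20106018e-04] [ 5.24589102 -3.90731311 -4.98792348] 0.27098498731989235
```

View pics/s19.png

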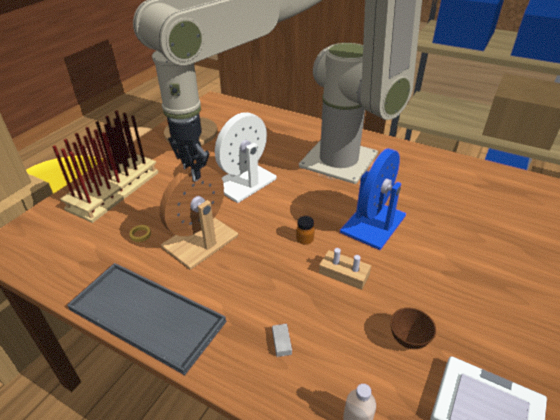

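View pics/t19.png

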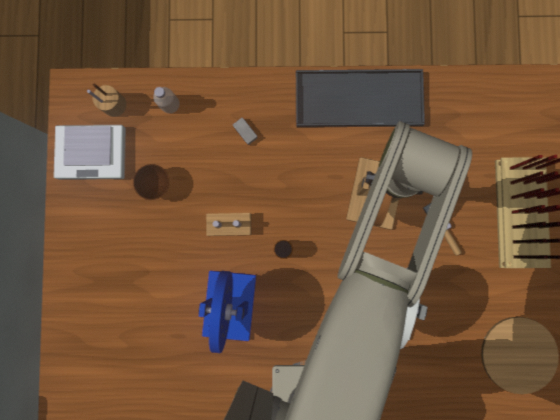

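```bash
python3 -c "
from bench import arm
print(arm.close_job()); s=arm.read_state(); print(s['time'],s['ee_pos'],s['force'],s['finger_gap'])"
```

```text
the job is handed in; nothing more can be done
None
the job is handed in; nothing more can be done
```

I dropped both pins into the bores, found the wheel's heavy side by feel and turned it straight down. I handed the job in at about 29.9 s, still gripping the wheel; no verdict was reported.

- **Pins:** The last scene and top pictures show both pins upright in the block, one in each bore. The earlier wrist view put their tops within about 2 px of where seated pins should appear.
- **Heavy side:** I turned the wheel both ways in three grips. The fit to the forces gave a gravity torque of 0.54 N m, inside the stated 0.46–0.56. It put the bottom at −126° from where I first gripped the wheel. The last two grips alone gave −128° and −129°. The first grip alone gave −106°, but it only covered angles near the torque peak, so I gave it little weight.
- **Final hold:** The wheel stopped at −126°, going by the tool position. The joints were still, the fingers were shut on the rim and the bystanders looked untouched.

**Not confirmed:**
- The moment readings disagreed with the torques worked out from the forces, because they are taken at a point well behind the fingers. I used the forces alone.
- I did not measure the final wheel angle from the dots.

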